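Set up the sample photo stage for a batch

ROBOT

A 6-joint arm with a two-finger parallel gripper is mounted at the origin on a cart in front of the work surface, level with it; the furniture and walls round the work are solid. World frame = base frame: x ahead of the robot, y to its left, z up, the work surface at z = 0. Lengths are in m, angles in rad, forces in N, time in s.
With the tool pointing down it reaches from about 0.35 to 0.85 m from the base axis. Payload 8.1 kg.
Tool frame: the origin (TCP) lies at the very end of the fingers, on their centre line; the grasp point (between the pads) lies 19 mm behind it (robot.pinch_z is the z of the grasp point in the tool frame, in m); z points along the fingers, y is the direction in which the jaws open and shut (so a half turn about z gives the same grasp; the last joint's range is limited). The gripper opens to 93 mm and grips with 3 to 60 N. Pads are 15 mm wide; open, the fingers measure 128 mm over their backs; the gripper's body (75 mm by 188 mm) begins 65 mm behind the grasp point.
Start: joints at [1.049, 0.13, 1.488, -0, 1.523, -0.085], TCP at [0.254, 0.544, 0.219] pointing down, gripper open.
Joint ranges: [-2.96, 2.96], [-0.89, 2.26], [0.02, 2.5], [-1.34, 4.48], [0, 2.73], [-2.66, 2.66]. Speed limits (rad/s): [2.39, 2.39, 2.79, 3.14, 3.14, 3.14].

INTERFACE

Orientations are given as a rotation vector (axis times angle).
In Python, from plant import robot gives the robot as it stands.
- The arm moves only by the tool drive_tool, never from a script. Its argument "steps" is a list of rows, each an object of numbers: "jaw": the opening, from 0 (shut) to 1 (fully open); "tx", "ty", "tz": the shift along the tool's x, y, z scaled (see below); "turn": the turn about the tool's z scaled (see below). A call has 1 to 12 rows; each row is the pose to reach, as a shift and turn from the pose commanded when the call began, along the tool's axes at that moment, turning the shorter way round; what a row does not reach only later rows make up. The controller multiplies each number of a shift by 0.3 m and each number of a turn by 180 degrees. A row lasts 1/10 s, in which the tool goes at most 50 mm and 8.59 degrees, less where a joint would pass 70% of its speed; a pose out of reach is approached as far as the arm can. A call with a number of a shift or a turn outside -1 to 1 is refused whole. A call with a gripper value outside its range is refused whole. The fingers move at their own pace and stop on an object; "force" is the grip in N (left out, the last holds). Time passes only in rows, so rows that repeat a pose let the fingers close. It gives the time, the measured TCP pose, the force and the opening at its end, in the units of the state.
- robot.read_state(): the state, without advancing time (a new reading comes with each control period).
- robot.read_camera(name): name is "scene" or "side" or "wrist"; returns (picture, depth): 384x512x3 uint8, blue, green, red; 384x512 float32, m along the optical axis (not along the pixel's ray), 0 where there is no reading.
- robot.get_calibration(name): a dict with "fx", "fy", "cx", "cy" (pixels), "eye" and "attitude" of the camera in the world. Camera axes: x right, y down, z forward; pixel columns grow to the right and rows downward; lengths in m; the calibration is good to about 2 mm. A picture is of the moment at which its call begins: read the wrist's pose just before it. get_calibration takes no time and is no camera call; for the wrist camera it gives the pose at the moment of the call.
- robot.close_job(): hands the job in, once; it reports no verdict.
The state is a dict: "t": time; "q": joint angles; "dq": joint speeds; "joint_torque": joint torques, N m; "tool_pos": TCP position; "orientation": TCP orientation; "force": force on the tool from outside, world axes, zero at the start; "wrist_torque": the same for the moment, N m; "opening": finger opening in m.
Only numpy, scipy, OpenCV 4.12 (cv2) and the standard library are available. Lean on these libraries where they do the work, as an engineer would, in place of code of your own. Each camera call takes 0.05 s, during which the arm holds its last target.

TASK

Get the photo stage ready for today's samples. Stand the small leftover disc from its bay in the black sample tray, and let the bay out by one hole: press in the spring button on the square tube and slide the sleeve with the gate away from the bracket until the button snaps out fully in the next hole. Only when that is done, stand all the larger sample discs from the bench upright on the floor of the bay, and last of all fold the white reflector panel forward over them to 45 degrees, like the fixed slanting fin beside it, and leave it there; do not disturb the other things on the bench.

Things in the scene. Friction and masses are not known exactly. Their poses are not given: they have to be found in the camera images.
- stage: Photo stage, fixed to the bench: grey base plate 215 x 320 x 12 mm. Origin on the bench under it; x to the back (away from the robot), y left, z up; turned up to 0.2 rad. The square telescoping tube runs along the front (axis x = -85, z = 50 mm), held by a bracket at the left end (y = 129 to 155, top z = 73 mm); behind it lies the bay, at the back the reflector's hinge (x = +75 mm).
- bay_centre (a point): Point on the bay's floor (12 mm above the bench), the middle of the bay once let out; axes as the stage. The bay is a channel along y between two kerbs 6 mm high (inner faces 32 mm to either side in x). Left end: fixed stop, 16 mm high, 100 mm from this point to +y. Right end: the sliding gate, 55 mm from it to -y as found, 100 mm at the next hole; four discs in a row along y then fit.
- gate_sleeve (a joint): Aluminium sleeve: square outer tube 28 x 28 mm, 150 mm long, sliding on a fixed inner tube; its right end carries the gate. m; 0 as found, grows as it slides right (-y of the stage, away from the bracket: bay longer). Three 11 mm holes, 45 mm apart, in its front face: the button sits in the first at 0, in the next at 0.045, in the last at 0.090. Locked while the button is out.
- gate_face (a point): Point on the gate's face that looks into the bay, mid-width of the bay, 32 mm above the bench; travels with the sleeve; axes as the stage. Gate plate 6 mm thick, 20 to 44 mm above the bench, from the sleeve's black end cap (top 65 mm) back across the bay. With the button in, the sleeve slides with about 3 N, at first up to 15 N until the button's dome slips under its wall (1.6 mm).
- snap_button (a joint): Brass spring button, 8 mm across, domed. It sits in the fixed inner tube (does not travel with the sleeve) and stands 5 mm out of a hole in the sleeve's front (-x) face. m; 0 = fully out, 0.005 = flush with the sleeve, 0.0066 under its wall; 3 N to start, 6 N flush. Once under the wall it snaps out by itself in the next hole that arrives.
- button_tip (a point): Tip of the button's dome, 19 mm in front (-x of the stage) of the tube's axis, 50 mm above the bench; moves in with the button; axes as the stage. Squeezing the sleeve front to back here from above, fingers level with the tube's axis, 30 to 40 N, presses the button flush and grips the sleeve at once, so that it can be drawn along to the right.
- reflector (a joint): Stiff hinge of the white reflector panel at the back of the stage; it stays where it is left (friction 0.12 N m, about 2 N at the edge). rad, the panel's angle above the bay floor: 0 flat forward over the bay, 1.57 upright, more leaning back; found at 2.2 to 2.6; 45 degrees = 0.785. Range 0.35 to 2.75.
- reflector_hinge (a point): Middle of the reflector's hinge line, fixed, 22 mm above the bench; the line runs along y; axes as the stage. The panel is 190 mm wide (95 mm to either side), 4 mm thick. The fixed slanting steel fin that shows 45 degrees stands 123 mm to the left (+y) of this point, reaching 40 mm forward, top about 60 mm above the bench.
- reflector_edge (a point): Middle of the reflector's free edge, 90 mm from the hinge line: a round bar 10 mm thick along the whole edge. Moves with the panel.
- tray: Black plastic sample tray, fixed on the bench, 115 (x) x 190 (y) x 22 mm, floor 3 mm, walls 3 to 4 mm thick. Origin under its centre. One divider along x = 0 and one along y = 0 (2 mm thick, 16 to 18 mm high) make four empty compartments 53 x 91 mm, centred at x = +-28, y = +-47 mm.
- old_disc: The leftover: the smallest metal disc, 30 mm across, 22 mm tall, standing in the bay at the start. Origin at the centre of its underside, z its axis.
- disc_a: Metal sample disc of today's batch (may be absent), 40 mm across, 31 mm tall, standing on the bench in front of the tray, to the right of the stage. Origin at the centre of its underside, z its axis; graspable round the rim.
- disc_b: Metal sample disc of today's batch (may be absent), 37 mm across, 32 mm tall, standing on the bench in front of the tray, to the right of the stage. Origin at the centre of its underside, z its axis; graspable round the rim.
- disc_c: Metal sample disc of today's batch (may be absent), 39 mm across, 30 mm tall, standing on the bench in front of the tray, to the right of the stage. Origin at the centre of its underside, z its axis; graspable round the rim.
- disc_d: Metal sample disc of today's batch (may be absent), 36 mm across, 32 mm tall, standing on the bench in front of the tray, to the right of the stage. Origin at the centre of its underside, z its axis; graspable round the rim.
- marker: Bystander: felt marker 16 x 130 x 16 mm lying between the stage and the tray. Origin under its middle, y along it.
- stand_key: Bystander: flat dark grey key 34 x 78 x 18 mm lying in front of the stage's left end. Origin under its middle.
- sample_jar: Bystander: white screw-cap jar, 36 mm across, 69 mm tall, standing to the left of the stage. Origin at the centre of its underside.
Not all that is in view belongs to the job. What is shaped like the disc_c but pink or red is not meant.

How it is judged:
On the way, in this order (a step that is already met when the one before it is completed fails the run):
1. the spring button is pressed flush (value of joint snap_button above 0.0045 m), for 0.05 s.
2. the sleeve stands at the next hole with the button snapped fully out (value of joint gate_sleeve between 0.042 and 0.048 m and value of joint snap_button below 0.0015 m), for 0.2 s.
3. all the sample discs of the batch stand in the bay (x of disc_a in the frame of stage between -0.008 and 0.028 m and y of disc_a in the frame of stage between -0.112 and 0.07 m and z of disc_a in the frame of stage between 0.007 and 0.0165 m and angle between each of disc_a, disc_b, disc_c, disc_d's own z axis and vertical below 0.12 rad and linear speed of each of disc_a, disc_b, disc_c, disc_d below 0.02 m/s and x of disc_b in the frame of stage between -0.008 and 0.028 m and y of disc_b in the frame of stage between -0.112 and 0.07 m and z of disc_b in the frame of stage between 0.007 and 0.0165 m and x of disc_c in the frame of stage between -0.008 and 0.028 m and y of disc_c in the frame of stage between -0.112 and 0.07 m and z of disc_c in the frame of stage between 0.007 and 0.0165 m and x of disc_d in the frame of stage between -0.008 and 0.028 m and y of disc_d in the frame of stage between -0.112 and 0.07 m and z of disc_d in the frame of stage between 0.007 and 0.0165 m), for 0.2 s.
4. the reflector is folded forward to 45 degrees (value of joint reflector between 0.655 and 0.915 rad), for 0.2 s.
At the end, for the whole second after the job is handed in: Sleeve at the next hole (45 mm, within 3 mm), button fully out (1.5 mm); all batch discs upright on the bay floor between kerbs, stop and gate; leftover disc flat on the floor of a tray compartment; all at rest; reflector forward over the bay at 45 degrees, within 7 degrees (all of step 2 and all of step 3 and all of step 4 and x of old_disc in the frame of tray between -0.054 and 0.054 m and y of old_disc in the frame of tray between -0.092 and 0.092 m and z of old_disc in the frame of tray between -0.002 and 0.009 m and angle between old_disc's own z axis and vertical below 0.12 rad and linear speed of old_disc below 0.02 m/s); the robot touches nothing.
It fails at once if a bystander (marker, flat key, white screw-cap jar) is pushed more than 3 cm (distance of any of marker, stand_key, sample_jar from where it was at the start of the episode above 0.03 m).
Of disc_a, disc_b, disc_c, disc_d only 2 to 4 are there at a start; the rules pass over those that are not, and their reading is None.
At some moment in a run one of disc_a, disc_b, disc_c, disc_d may be knocked a few centimetres aside while the robot is not near it.
It also fails if it takes over 210 s, if anything falls off the work surface, if the arm or the gripper's body presses on something with over 40 N, if the wrist force passes 120 N, or if a joint passes its speed limit or range.

## Working session

There is one attempt and no reset: what is moved stays moved. The work goes in short steps, Python scripts to look and compute and a tool call to move; the robot and the scene stay as the last step left them, time stands still between calls to the robot, and variables do not carry over. Pictures are saved under pics/ and viewed, and the job is handed in when it is done.

Besides the shell and the picture viewer there is one more tool, called after ">>>" in YAML: its name, and indented under it one key for each argument. drive_tool: Moves the arm, as the interface text tells. Its arguments: {"type":"object","properties":{"steps":{"type":"array"},"force":{"type":"number"}},"required":["steps"]}

```bash
ls; mkdir -p pics; cat > h.py <<'E'
import numpy as np, cv2
from scipy.spatial.transform import Rotation as R
from plant import robot
def cal(n):
    c=robot.get_calibration(n); return c
def Rm(a):
    a=np.array(a,float)
    if a.shape==(3,3): return a
    if a.shape==(3,): return R.from_rotvec(a).as_matrix()
    return R.from_quat(a).as_matrix()
def snap(n,f):
    c=cal(n); im,d=robot.read_camera(n); cv2.imwrite(f'pics/{f}.png',im); np.savez(f'{f}.npz',im=im,d=d,fx=c['fx'],fy=c['fy'],cx=c['cx'],cy=c['cy'],eye=c['eye'],att=Rm(c['attitude'])); return im,d
def load(f): return np.load(f'{f}.npz')
def pt(f,u,v,dep=None):
    z=load(f); d=z['d'][int(v),int(u)] if dep is None else dep
    return z['eye']+z['att']@(np.array([(u-z['cx'])/z['fx'],(v-z['cy'])/z['fy'],1])*d)
def onz(f,u,v,h):
    z=load(f); r=z['att']@np.array([(u-z['cx'])/z['fx'],(v-z['cy'])/z['fy'],1]); return z['eye']+r*(h-z['eye'][2])/r[2]
def proj(f,p):
    z=load(f); q=z['att'].T@(np.array(p)-z['eye']); return z['fx']*q[0]/q[2]+z['cx'],z['fy']*q[1]/q[2]+z['cy']
def cloud(f):
    z=load(f); d=z['d']; v,u=np.mgrid[:384,:512]
    P=np.stack([(u-z['cx'])/z['fx']*d,(v-z['cy'])/z['fy']*d,d],-1)
    return P@z['att'].T+z['eye'], d>0
E
python3 - <<'E'
from h import *
for n in ['scene','side','wrist']:
    print(n,cal(n)); snap(n,n+'0')
    im=cv2.imread(f'pics/{n}0.png'); 
print(robot.read_state(), robot.pinch_z)
E
```

```text
pics
scene {'fx': 497.4125883928261, 'fy': 497.4125883928261, 'cx': 252.10801803258457, 'cy': 194.87486061719218, 'eye': array([ 0.04972769, -0.78631557,  0.82994107]), 'attitude': array([-2.18080306,  0.58291313, -0.27291772])}
side {'fx': 434.15863921017416, 'fy': 434.15863921017416, 'cx': 254.35360278053147, 'cy': 189.61880332874438, 'eye': array([ 0.10704183, -0.87218477,  0.80558492]), 'attitude': array([-2.1611949 ,  0.4660895 , -0.20731617])}
wrist {'fx': 272.79650780778263, 'fy': 272.79650780778263, 'cx': 253.84674157563575, 'cy': 189.0957511362008, 'eye': array([0.19398989, 0.57203307, 0.38437149]), 'attitude': array([2.47167643, 1.57296753, 0.19146369])}
{'t': 0.15, 'q': array([ 1.04859177e+00,  1.30977467e-01,  1.48902993e+00,  1.56027647e-05,
        1.52304020e+00, -8.53763568e-02]), 'dq': array([-0.000486  , -0.00377182, -0.00402961, -0.00047099, -0.00303074,
        0.00054539]), 'joint_torque': array([ 1.43600948e-03, -5.60470140e+01, -4.92336631e+01,  7.67820748e-02,
        3.02646984e-02, -6.65609468e-05]), 'tool_pos': array([0.25357538, 0.54328279, 0.21783411]), 'orientation': array([-6.80629027e-01, -3.06651528e+00,  2.17313211e-03]), 'force': array([ 0.531373  , -0.29006354,  0.63608481]), 'wrist_torque': array([-0.01069931, -0.00151511,  0.02524795]), 'opening': 0.09259251301558859} -0.0188
```

View pics/scene0.png

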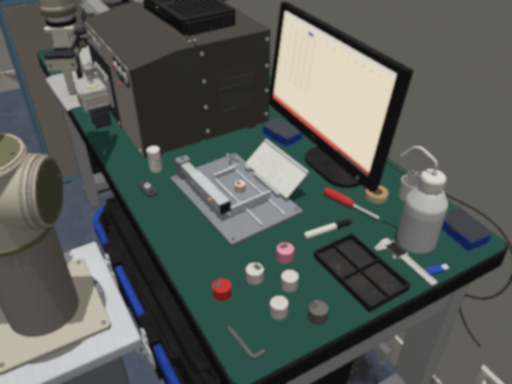

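View pics/side0.png

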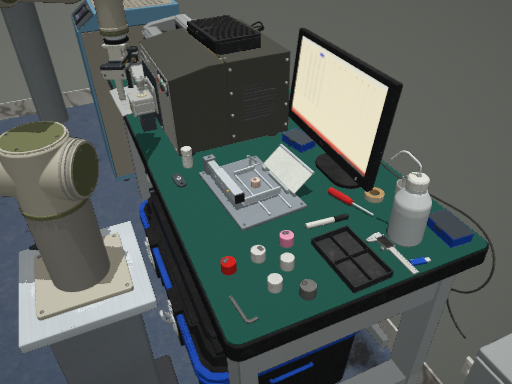

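View pics/wrist0.png

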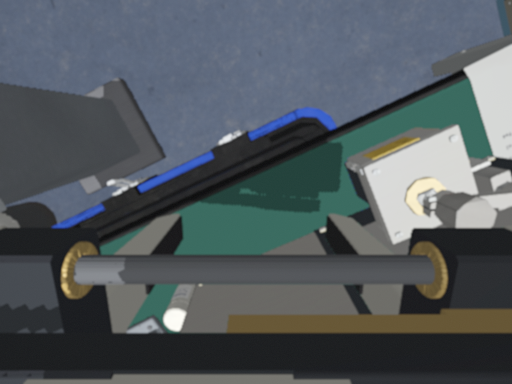

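```bash
python3 - <<'E'
from h import *
z=load('side0')
c=z['im'][140:320,180:400]; cv2.imwrite('pics/s0c.png',cv2.resize(c,None,fx=3.6,fy=3.3,interpolation=cv2.INTER_CUBIC))
z=load('scene0')
c=z['im'][130:340,140:420]; cv2.imwrite('pics/c0c.png',cv2.resize(c,None,fx=2.85,fy=2.85,interpolation=cv2.INTER_CUBIC))
for n in ['scene0','side0']:
  P,m=cloud(n)
  print(n)
  for h in (0.028,):
    mm=(m&(P[...,2]>0.024)&(P[...,2]<0.045)).astype(np.uint8)
    k,l,s,ce=cv2.connectedComponentsWithStats(mm)
    for i in range(1,k):
      q=P[l==i]
      if s[i,4]>25 and -0.3<q[:,1].mean()<0.5 and 0.2<q[:,0].mean()<0.9: print(ce[i].round(0),s[i,4],q.mean(0).round(4),'z99',np.percentile(q[:,2],98).round(4),'ext',(np.ptp(q[:,0]).round(3),np.ptp(q[:,1]).round(3)), z['im'][l==i].mean(0).round() )
E
```

```text
scene0
[245. 132.] 1058 [0.6787 0.3625 0.0344] z99 0.0442 ext (np.float64(0.419), np.float64(0.136)) [59. 56. 52.]
[135. 142.] 91 [0.3635 0.4723 0.0378] z99 0.0448 ext (np.float64(0.016), np.float64(0.235)) [74. 79. 79.]
[155. 162.] 77 [0.3802 0.351  0.0346] z99 0.0447 ext (np.float64(0.034), np.float64(0.026)) [112. 117. 117.]
[233. 159.] 33 [0.5756 0.2526 0.0336] z99 0.044 ext (np.float64(0.03), np.float64(0.01)) [122. 122. 118.]
[269. 177.] 664 [0.6184 0.1294 0.0346] z99 0.0443 ext (np.float64(0.048), np.float64(0.197)) [194. 201. 201.]
[225. 170.] 67 [0.5343 0.2241 0.0276] z99 0.0326 ext (np.float64(0.074), np.float64(0.016)) [164. 162. 159.]
[181. 173.] 60 [0.4225 0.2627 0.0359] z99 0.0447 ext (np.float64(0.014), np.float64(0.072)) [77. 77. 74.]
[240. 201.] 371 [0.5024 0.0739 0.0366] z99 0.0448 ext (np.float64(0.159), np.float64(0.159)) [119. 118. 116.]
[240. 184.] 91 [0.5371 0.1404 0.0327] z99 0.0382 ext (np.float64(0.029), np.float64(0.033)) [146. 157. 175.]
[404. 190.] 57 [ 0.8931 -0.0962  0.0346] z99 0.0436 ext (np.float64(0.014), np.float64(0.038)) [100. 106. 107.]
[417. 24
[... 1720 characters left out ...]
0.076), np.float64(0.074)) [91. 94. 84.]
[286. 235.] 136 [ 0.5119 -0.1201  0.0303] z99 0.0346 ext (np.float64(0.038), np.float64(0.04)) [72. 83. 45.]
[258. 251.] 150 [ 0.4207 -0.1399  0.0302] z99 0.0341 ext (np.float64(0.037), np.float64(0.039)) [72. 83. 43.]
[287. 258.] 152 [ 0.4743 -0.1967  0.0321] z99 0.036 ext (np.float64(0.036), np.float64(0.038)) [ 97.  87. 124.]
[228. 262.] 160 [ 0.3374 -0.1455  0.0305] z99 0.0337 ext (np.float64(0.037), np.float64(0.041)) [72. 83. 43.]
[275. 279.] 177 [ 0.4163 -0.2464  0.0322] z99 0.0354 ext (np.float64(0.036), np.float64(0.039)) [76. 86. 51.]
[308. 286.] 210 [ 0.4777 -0.2958  0.0313] z99 0.0348 ext (np.float64(0.04), np.float64(0.039)) [72. 83. 43.]
```

View pics/s0c.png

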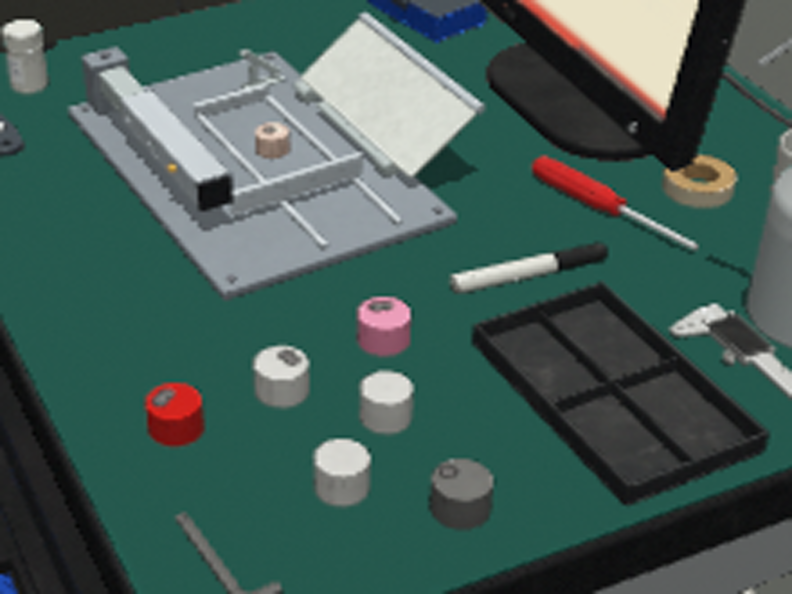

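View pics/c0c.png

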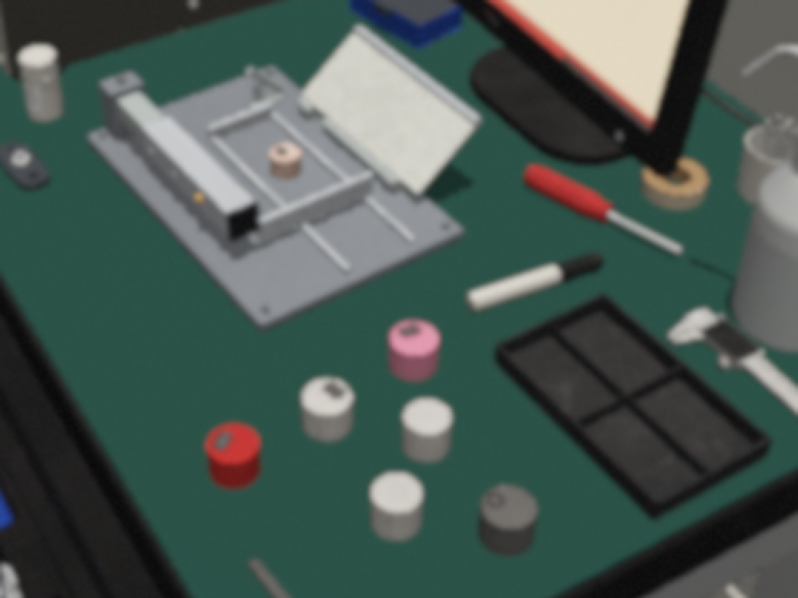

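```bash
python3 - <<'E'
from h import *
for c in [(242.8,229.0),(306.4,204.5),(199.4,171.8),(255,157)]: print('side',onz('side0',*c,0.012).round(4))
# minarea rect of plate points
for n in ['side0','scene0']:
  P,m=cloud(n); z=load(n); hsv=cv2.cvtColor(z['im'],cv2.COLOR_BGR2HSV)
  k=m&(abs(P[...,2]-0.012)<0.004)&(P[...,0]>.3)&(P[...,0]<.75)&(P[...,1]>-.08)&(P[...,1]<.35)
  q=P[k][:,:2].astype(np.float32)
  # top-down raster
  im=np.zeros((450,450,3),np.uint8)
  mm=m&(P[...,2]>0.006)&(P[...,2]<0.1)
  for p,c in zip(P[mm],z['im'][mm]):
    i=int((p[0]-.3)*1000);j=int((.35-p[1])*1000)
    if 0<=i<450 and 0<=j<450: cv2.circle(im,(j,449-i),1,[int(x) for x in c],-1)
  cv2.imwrite(f'pics/td_{n}.png',im)
  r=cv2.minAreaRect(q); print(n,r)
E
```

```text
side [ 0.4247 -0.0282  0.012 ]
side [ 0.6359 -0.0074  0.012 ]
side [0.4036 0.2945 0.012 ]
side [0.6058 0.2992 0.012 ]
side0 ((0.5259319543838501, 0.13756807148456573), (0.30435842275619507, 0.5001791715621948), 20.354299545288086)
scene0 ((0.5276318788528442, 0.13650885224342346), (0.3060249388217926, 0.5046442747116089), 20.56244659423828)
```

View pics/td_scene0.png

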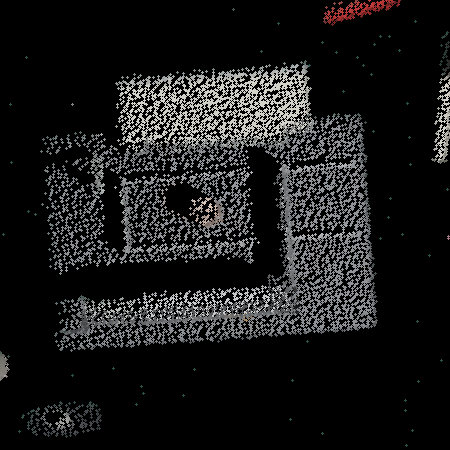

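```bash
cat > fit.py <<'E'
from h import *
from scipy.optimize import minimize
def stagefit(names, v0=(0.516,0.135,0.078)):
  Q=[]
  for n in names:
    P,m=cloud(n)
    k=m&(P[...,0]>.36)&(P[...,0]<.68)&(P[...,1]>-.08)&(P[...,1]<.32)&(P[...,2]>-.01)&(P[...,2]<.02)
    k&=~((P[...,0]<.43)&(P[...,1]>.2) & (P[...,0]<.395))
    Q.append(P[k])
  Q=np.concatenate(Q); lab=np.where(Q[:,2]>0.006,1.,0.)
  def f(v,s):
    c,sn=np.cos(v[2]),np.sin(v[2]); dx=Q[:,0]-v[0]; dy=Q[:,1]-v[1]
    x=c*dx+sn*dy; y=-sn*dx+c*dy
    d=np.minimum(.1075-abs(x),.160-abs(y))
    return np.mean((1/(1+np.exp(-np.clip(d/s,-50,50)))-lab)**2)
  v=np.array(v0)
  for s in (.004,.002,.001):
    v=minimize(f,v,args=(s,),method='Nelder-Mead',options=dict(initial_simplex=[v,v+[.006,0,0],v+[0,.006,0],v+[0,0,.03]],xatol=1e-6,fatol=1e-9)).x
  return v,f(v,.001)
if __name__=='__main__':
  for n in (['side0'],['scene0'],['side0','scene0']): print(n,*stagefit(n))
E
python3 fit.py
```

```text
['side0'] [0.51834226 0.14217694 0.07532402] 0.02733751499554151
['scene0'] [0.51850585 0.14156563 0.07325521] 0.022764795538014627
['side0', 'scene0'] [0.5184422  0.14178488 0.07413471] 0.024714538849790992
```

```bash
cat >> h.py <<'E'
SX,SY,SW=0.5184,0.1418,0.074
def s2w(p):
    c,s=np.cos(SW),np.sin(SW); return np.array([SX+c*p[0]-s*p[1],SY+s*p[0]+c*p[1],p[2]])
def w2s(p):
    c,s=np.cos(SW),np.sin(SW); dx,dy=p[0]-SX,p[1]-SY; return np.array([c*dx+s*dy,-s*dx+c*dy,p[2]])
E
python3 - <<'E'
from h import *
from scipy.optimize import brentq
for n in ['side0','scene0']:
  z=load(n); im=z['im']; hsv=cv2.cvtColor(im,cv2.COLOR_BGR2HSV).astype(int)
  # brass
  sub=(hsv[...,0]>12)&(hsv[...,0]<28)&(hsv[...,1]>90)&(hsv[...,2]>90)
  v,u=np.nonzero(sub[150:230,190:260]); v=v+150;u=u+190; print(n,'brass',len(u),u.mean(),v.mean())
  g=lambda h: w2s(onz(n,u.mean(),v.mean(),h))
  h=brentq(lambda h:g(h)[0]+0.102,0,.1); print('button stage',g(h).round(4))
  P,m=cloud(n)
  S=P.copy(); S2=np.stack([*w2s([P[...,0],P[...,1],P[...,2]])],-1)
  k=m&(abs(S2[...,2]-.064)<.004)&(abs(S2[...,0]+.085)<.03)&(abs(S2[...,1])<.2)
  q=S2[k]; print('sleeve top x',np.percentile(q[:,0],[1,50,99]).round(4),'y',np.percentile(q[:,1],[1,99]).round(4),'z',np.median(q[:,2]).round(4))
  # reflector
  k=m&(S2[...,0]>.085)&(S2[...,0]<.17)&(abs(S2[...,1]+.0)<.10)&(S2[...,2]>.03)&(S2[...,2]<.13)
  q=S2[k]; a=np.polyfit(q[:,0],q[:,2],1); print('refl angle',np.pi+np.arctan(a[0]) if a[0]<0 else np.pi-np.arctan(a[0]),'y',np.percentile(q[:,1],[1,99]),'zmax',q[:,2].max(), 'hinge x at z22',(0.022-a[1])/a[0])
  # gate
  k=m&(S2[...,2]>.038)&(S2[...,2]<.049)&(S2[...,0]>-.05)&(S2[...,0]<.05)&(S2[...,1]<-.05)&(S2[...,1]>-.15)
  q=S2[k]; print('gate y',np.percentile(q[:,1],[2,50,98]).round(4),'z',np.median(q[:,2]))
  k=m&(S2[...,2]>.032)&(S2[...,2]<.036)&(abs(S2[...,0]-.01)<.04)&(abs(S2[...,1])<.06)
  q=S2[k]; print('old',q.mean(0))
  # stop
  k=m&(S2[...,2]>.024)&(S2[...,2]<.032)&(abs(S2[...,0]-.01)<.03)&(S2[...,1]>.05)
  q=S2[k]; print('stop y',np.percentile(q[:,1],[2,50,98]))
  # tray
  k=m&(P[...,2]>.016)&(P[...,2]<.026)&(P[...,0]>.48)&(P[...,0]<.72)&(P[...,1]>-.37)&(P[...,1]<-.1)
  k&=~((np.hypot(P[...,0]-.511,P[...,1]+.12)<.03)|(np.hypot(P[...,0]-.477,P[...,1]+.296)<.03))
  kk,l,s,ce=cv2.connectedComponentsWithStats(k.astype(np.uint8),connectivity=8)
  i=1+np.argmax(s[1:,4]); q=P[l==i][:,:2].astype(np.float32); r=cv2.minAreaRect(q); print('tray',s[i,4],r)
E
```

```text
side0 brass 4 227.5 190.5
button stage [-0.102  -0.0638  0.079 ]
sleeve top x [-0.0897 -0.074  -0.0577] y [-0.0831  0.1418] z 0.0648
refl angle 2.4620062418007094 y [-0.09830958  0.07858077] zmax 0.08677346283402498 hinge x at z22 0.08280843338202776
gate y [-0.0845 -0.08   -0.0757] z 0.043262014255319725
old [ 0.02032059 -0.00035327  0.03423165]
stop y [0.07730462 0.08601203 2.80907458]
tray 532 ((0.6303513050079346, -0.24143940210342407), (0.11785740405321121, 0.1950964778661728), 1.8909757137298584)
scene0 brass 6 209.5 199.0
button stage [-0.102  -0.055   0.0729]
sleeve top x [-0.0898 -0.0741 -0.0583] y [-0.0833  0.1415] z 0.0643
refl angle 2.4639272062947644 y [-0.09825694  0.07727817] zmax 0.0869598716553136 hinge x at z22 0.08317931083602263
gate y [-0.0839 -0.0809 -0.0758] z 0.04333858052026013
old [ 0.01969899 -0.00041488  0.03397504]
stop y [0.07721277 0.08268007 0.2587761 ]
tray 673 ((0.6294377446174622, -0.24282902479171753), (0.11839421093463898, 0.19312739372253418), 1.8015176057815552)
```

```bash
sed -i 's/^SX,SY,SW=.*/SX,SY,SW=0.5294,0.1420,0.074/' h.py
python3 - <<'E'
from h import *
from scipy.optimize import brentq
for n,b in [('side0',(227.5,190.5)),('scene0',(209.5,199))]:
  g=lambda h: w2s(onz(n,*b,h))
  h=brentq(lambda h:g(h)[0]+0.102,0,.1); print('button stage',g(h).round(4))
  P,m=cloud(n)
  S2=np.stack([*w2s([P[...,0],P[...,1],P[...,2]])],-1)
  k=m&(abs(S2[...,2]-.064)<.004)&(abs(S2[...,0]+.085)<.03)&(abs(S2[...,1])<.11)
  q=S2[k]; 
  B=[];
  for y0 in np.arange(-.08,.1,.02):
    w=q[(q[:,1]>y0)&(q[:,1]<y0+.02)]; B.append((y0+.01,*np.percentile(w[:,0],[3,97]).round(4)))
  B=np.array(B);print(B.round(3).tolist()); print('slopes',np.polyfit(B[:,0],B[:,1],1)[0],np.polyfit(B[:,0],B[:,2],1)[0])
  # kerbs
  k=m&(S2[...,2]>.0155)&(S2[...,2]<.0205)&(abs(S2[...,1]+.0)<.16)
  q=S2[k]; h,e=np.histogram(q[:,0],np.arange(-.06,.08,.002)); print([(round(float(a),3),int(c)) for a,c in zip(e,h)])
  k=m&(S2[...,2]>.038)&(S2[...,2]<.049)&(S2[...,0]>-.05)&(S2[...,0]<.05)&(S2[...,1]<-.05)&(S2[...,1]>-.15)
  q=S2[k]; print('gate slope',np.polyfit(q[:,0],q[:,1],1))
E
```

```text
button stage [-0.102  -0.0369  0.0581]
[[-0.07, -0.098, -0.071], [-0.05, -0.097, -0.071], [-0.03, -0.098, -0.07], [-0.01, -0.098, -0.071], [0.01, -0.098, -0.07], [0.03, -0.097, -0.072], [0.05, -0.098, -0.07], [0.07, -0.098, -0.071], [0.09, -0.095, -0.073]]
slopes 0.008083333333333543 -0.00325
[(-0.06, 0), (-0.058, 1), (-0.056, 4), (-0.054, 0), (-0.052, 0), (-0.05, 1), (-0.048, 0), (-0.046, 0), (-0.044, 1), (-0.042, 3), (-0.04, 2), (-0.038, 3), (-0.036, 6), (-0.034, 3), (-0.032, 2), (-0.03, 3), (-0.028, 9), (-0.026, 31), (-0.024, 12), (-0.022, 19), (-0.02, 4), (-0.018, 5), (-0.016, 4), (-0.014, 10), (-0.012, 5), (-0.01, 2), (-0.008, 2), (-0.006, 11), (-0.004, 4), (-0.002, 5), (0.0, 3), (0.002, 3), (0.004, 7), (0.006, 4), (0.008, 1), (0.01, 6), (0.012, 6), (0.014, 4), (0.016, 7), (0.018, 6), (0.02, 6), (0.022, 1), (0.024, 3), (0.026, 3), (0.028, 1), (0.03, 5), (0.032, 3), (0.034, 3), (0.036, 3), (0.038, 5), (0.04, 2), (0.042, 23), (0.044, 23), (0.046, 15), (0.048, 15), (0.05, 1), (0.052, 3), (0.054, 0), (0.056, 4), (0.058, 4), (0.06, 5), (0.062, 2), (0.064, 5), (0.066, 5), (0.068, 4), 
[... 581 characters left out ...]
3), (-0.03, 4), (-0.028, 16), (-0.026, 37), (-0.024, 34), (-0.022, 21), (-0.02, 5), (-0.018, 3), (-0.016, 5), (-0.014, 2), (-0.012, 1), (-0.01, 2), (-0.008, 6), (-0.006, 4), (-0.004, 6), (-0.002, 4), (0.0, 4), (0.002, 7), (0.004, 6), (0.006, 1), (0.008, 6), (0.01, 3), (0.012, 3), (0.014, 2), (0.016, 3), (0.018, 5), (0.02, 2), (0.022, 5), (0.024, 6), (0.026, 3), (0.028, 1), (0.03, 4), (0.032, 1), (0.034, 5), (0.036, 6), (0.038, 5), (0.04, 8), (0.042, 38), (0.044, 35), (0.046, 30), (0.048, 12), (0.05, 3), (0.052, 0), (0.054, 8), (0.056, 4), (0.058, 3), (0.06, 4), (0.062, 2), (0.064, 1), (0.066, 5), (0.068, 6), (0.07, 5), (0.072, 11), (0.074, 7), (0.076, 5)]
gate slope [ 0.00038661 -0.07984394]
```

```bash
cat >> h.py <<'E'
def go(p,jawdir=None):
    """p: world TCP target; jawdir: angle (rad, world) of tool y axis; prints scaled rows"""
    s=robot.read_state(); M=Rm(s['orientation']); d=M.T@(np.array(p)-s['tool_pos'])/0.3
    yd=np.arctan2(M[1,1],M[0,1]); out='tx %.4f ty %.4f tz %.4f'%tuple(d)
    if jawdir is not None:
        a=(jawdir-yd+np.pi/2)%np.pi-np.pi/2   # world turn ccw
        a2=-a  # tool z points down
        alt=a2-np.sign(a2)*np.pi
        out+=' turn %.4f (alt %.4f) [q6 %.2f]'%(a2/np.pi,alt/np.pi,s['q'][5])
    print('tcp',s['tool_pos'].round(4),'yd',round(yd,3),'tilt',(M[2,:2]).round(4),'F',s['force'].round(1),'open',round(s['opening'],4),'t',round(s['t'],2)); print('  ->',np.round(p,4),out)
E
python3 - <<'E'
from h import *
M=Rm(robot.read_state()['orientation']); print(M.round(3))
W=cal('wrist'); print(M.T@(np.array(W['eye'])-robot.read_state()['tool_pos']), (M.T@Rm(W['attitude'])).round(2))
go(s2w([0.010,0,.25]),SW+np.pi/2)
print(s2w([0.010,0,0]),s2w([-0.085,-0.03,0]))
E
```

```text
[[-0.906  0.423 -0.001]
 [ 0.423  0.906 -0.001]
 [ 0.    -0.001 -1.   ]]
[ 0.06617383  0.00063714 -0.16665887] [[-0.   -0.97 -0.24]
 [ 1.   -0.    0.  ]
 [-0.   -0.24  0.97]]
tcp [0.2536 0.5433 0.2178] yd 1.134 tilt [ 0.0001 -0.0014] F [ 0.5 -0.3  0.6] open 0.0926 t 0.15
  -> [0.5394 0.1427 0.25  ] tx -1.4280 ty -0.8069 tz -0.1063 turn -0.1626 (alt 0.8374) [q6 -0.09]
[0.53937263 0.14273932 0.        ] [0.4468506  0.10579784 0.        ]
```

>>> drive_tool:
  steps:
    - {"jaw":1,"tx":-0.07,"ty":-0.15,"tz":-0.15}
    - {"tx":-0.14,"ty":-0.3,"tz":-0.3,"jaw":1}
    - {"tx":-0.21,"ty":-0.45,"tz":-0.3,"jaw":1}
    - {"tx":-0.28,"ty":-0.6,"tz":-0.3,"jaw":1}
    - {"tx":-0.35,"ty":-0.75,"tz":-0.3,"jaw":1}
    - {"tx":-0.423,"ty":-0.906,"tz":-0.3,"jaw":1,"turn":-0.04}
    - {"tx":-0.57,"ty":-0.84,"tz":-0.3,"jaw":1,"turn":-0.08}
    - {"tx":-0.725,"ty":-0.765,"tz":-0.3,"jaw":1,"turn":-0.12}
    - {"tx":-0.725,"ty":-0.765,"tz":-0.3,"jaw":1,"turn":-0.16}
    - {"tx":-0.725,"ty":-0.765,"tz":-0.3,"jaw":1,"turn":-0.16}

```text
schema error: expected keys jaw, tx, ty, tz, turn
```

```bash
python3 - <<'E'
from h import *
go(s2w([-0.03,-0.03,.25]),SW)
go(s2w([0.010,0,.20]),SW+np.pi/2)
E
```

```text
tcp [0.2536 0.5433 0.2178] yd 1.134 tilt [ 0.0001 -0.0014] F [ 0.5 -0.3  0.6] open 0.0926 t 0.15
  -> [0.5017 0.1099 0.25  ] tx -1.3606 ty -0.9593 tz -0.1060 turn 0.3374 (alt -0.6626) [q6 -0.09]
tcp [0.2536 0.5433 0.2178] yd 1.134 tilt [ 0.0001 -0.0014] F [ 0.5 -0.3  0.6] open 0.0926 t 0.15
  -> [0.5394 0.1427 0.2   ] tx -1.4281 ty -0.8066 tz 0.0604 turn -0.1626 (alt 0.8374) [q6 -0.09]
```

All keys needed in every row.

>>> drive_tool:
  steps:
    - {"jaw":1,"tx":-0.07,"ty":-0.15,"tz":-0.15,"turn":0}
    - {"tx":-0.14,"ty":-0.3,"tz":-0.3,"jaw":1,"turn":0}
    - {"tx":-0.21,"ty":-0.45,"tz":-0.3,"jaw":1,"turn":0}
    - {"tx":-0.28,"ty":-0.6,"tz":-0.3,"jaw":1,"turn":0}
    - {"tx":-0.35,"ty":-0.75,"tz":-0.3,"jaw":1,"turn":0}
    - {"tx":-0.423,"ty":-0.906,"tz":-0.3,"jaw":1,"turn":-0.04}
    - {"tx":-0.57,"ty":-0.84,"tz":-0.3,"jaw":1,"turn":-0.08}
    - {"tx":-0.725,"ty":-0.765,"tz":-0.3,"jaw":1,"turn":-0.12}
    - {"tx":-0.725,"ty":-0.765,"tz":-0.3,"jaw":1,"turn":-0.16}
    - {"tx":-0.725,"ty":-0.765,"tz":-0.3,"jaw":1,"turn":-0.16}

```text
t: 1.15
tool_pos: [0.3549, 0.2427, 0.3079]
orientation: [0.103, -3.139, 0.001]
force: [-0.5, -0.5, 0.0]
opening: 0.093
```

```bash
python3 - <<'E'
from h import *
go(s2w([0.010,0,.20]),SW+np.pi/2)
snap('wrist','w1')
E
```

```text
tcp [0.3549 0.2427 0.3079] yd 1.636 tilt [ 0.0013 -0.0008] F [-0.5 -0.5  0. ] open 0.093 t 1.15
  -> [0.5394 0.1427 0.2   ] tx -0.5921 ty -0.3725 tz 0.3593 turn -0.0027 (alt 0.9973) [q6 -1.16]
```

View pics/w1.png

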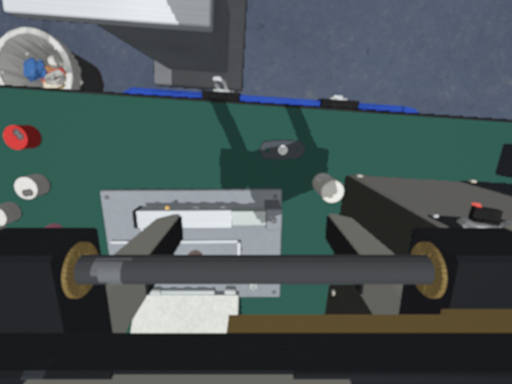

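```bash
python3 - <<'E'
from h import *
print(w2s(onz('w1',167.5,208,.05)), w2s(onz('w1',195,252,.034)))
im=load('w1')['im']; cv2.imwrite('pics/w1c.png',cv2.resize(im[180:280,90:290],None,fx=4,fy=4,interpolation=cv2.INTER_CUBIC))
P,m=cloud('w1'); Q=np.stack(w2s([P[...,0],P[...,1],P[...,2]]),-1)
k=m&(abs(Q[...,2]-.064)<.003)&(abs(Q[...,0]+.085)<.02)&(abs(Q[...,1])<.11); q=Q[k]; print(len(q),np.percentile(q[:,0],[2,98]),np.percentile(q[:,1],[2,98]))
E
```

```text
[-0.09658715 -0.02753533  0.05      ] [-0.00969082  0.00870285  0.034     ]
1590 [-0.09591838 -0.06880719] [-0.07740416  0.10549189]
```

View pics/w1c.png

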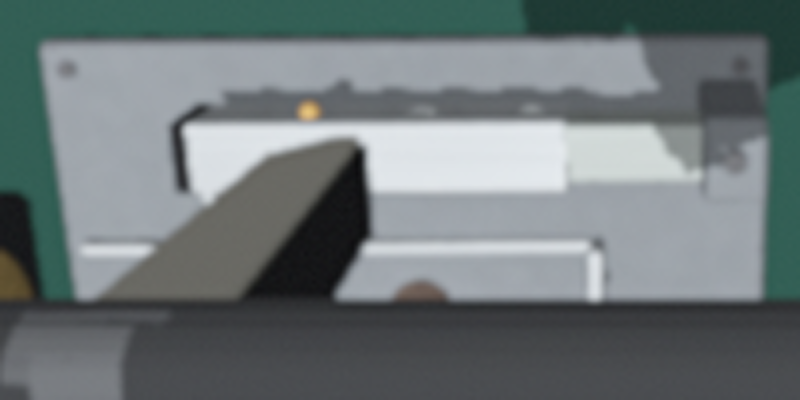

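>>> drive_tool:
  steps:
    - {"jaw":1,"tx":-0.15,"ty":-0.1,"tz":0.0,"turn":0}
    - {"jaw":1,"tx":-0.3,"ty":-0.2,"tz":0.05,"turn":0}
    - {"jaw":1,"tx":-0.45,"ty":-0.3,"tz":0.15,"turn":-0.003}
    - {"jaw":1,"tx":-0.592,"ty":-0.372,"tz":0.25,"turn":-0.003}
    - {"jaw":1,"tx":-0.592,"ty":-0.372,"tz":0.359,"turn":-0.003}
    - {"jaw":1,"tx":-0.592,"ty":-0.372,"tz":0.5,"turn":-0.003}
    - {"jaw":1,"tx":-0.592,"ty":-0.372,"tz":0.55,"turn":-0.003}
    - {"jaw":1,"tx":-0.592,"ty":-0.372,"tz":0.55,"turn":-0.003}

```text
t: 2.0
tool_pos: [0.5355, 0.1446, 0.1411]
orientation: [0.117, -3.134, 0.001]
force: [-1.2, 0.2, 0.3]
opening: 0.0928
```

```bash
python3 - <<'E'
from h import *
go(s2w([0.010,0,.016]),SW+np.pi/2)
snap('wrist','w2'); snap('side','s2'); 
im=load('s2')['im']; cv2.imwrite('pics/s2c.png',cv2.resize(im[60:260,150:370],None,fx=3,fy=3,interpolation=cv2.INTER_CUBIC))
E
```

```text
tcp [0.5355 0.1446 0.1411] yd 1.645 tilt [ 0.0059 -0.0003] F [-1.2  0.2  0.3] open 0.0928 t 2.0
  -> [0.5394 0.1427 0.016 ] tx -0.0149 ty -0.0071 tz 0.4170 turn 0.0002 (alt -0.9998) [q6 -1.47]
```

View pics/w2.png

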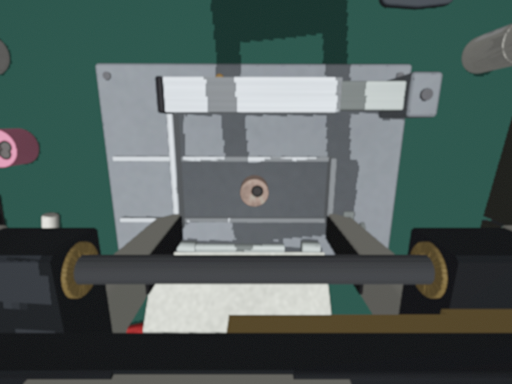

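View pics/s2c.png

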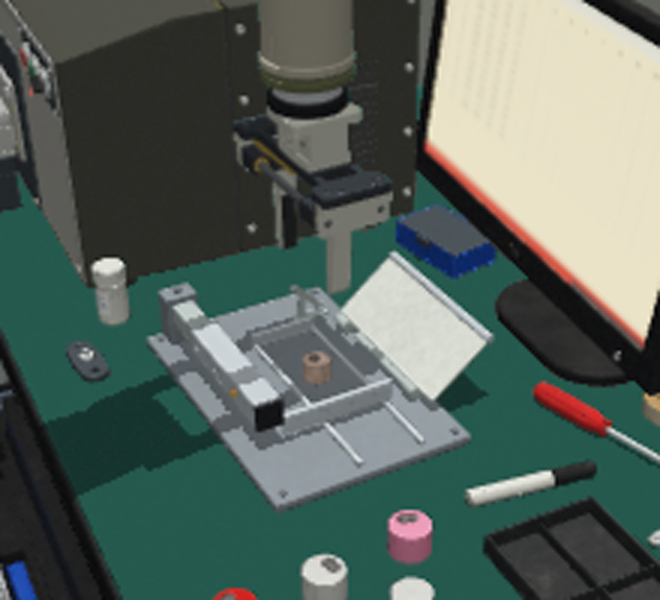

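```bash
python3 - <<'E'
from h import *
P,m=cloud('w2'); Q=np.stack(w2s([P[...,0],P[...,1],P[...,2]]),-1)
k=m&(Q[...,2]>.029)&(Q[...,2]<.039)&(abs(Q[...,0]-.01)<.03)&(abs(Q[...,1])<.05); q=Q[k]; print(len(q),q.min(0),q.max(0),q.mean(0))
print(w2s(onz('w2',254,192,.034)))
im=load('w2')['im']; hsv=cv2.cvtColor(im,cv2.COLOR_BGR2HSV)
go(s2w([0.010,0,.016]),SW+np.pi/2)
E
```

```text
638 [-0.00316001 -0.01169244  0.02916573] [0.02632771 0.01648039 0.03673469] [0.01086723 0.00235031 0.0345097 ]
[0.01100454 0.00288276 0.034     ]
tcp [0.5387 0.1451 0.1459] yd 1.646 tilt [-0.0021  0.0003] F [ 0.1 -0.4 -0.1] open 0.0929 t 2.1
  -> [0.5394 0.1427 0.016 ] tx -0.0009 ty -0.0082 tz 0.4329 turn 0.0005 (alt -0.9995) [q6 -1.48]
```

>>> drive_tool:
  steps:
    - {"jaw":1,"tx":0,"ty":-0.005,"tz":0.15,"turn":0}
    - {"jaw":1,"tx":0,"ty":-0.005,"tz":0.3,"turn":0}
    - {"jaw":1,"tx":0,"ty":-0.005,"tz":0.37,"turn":0}
    - {"jaw":1,"tx":0,"ty":-0.005,"tz":0.43,"turn":0}
    - {"jaw":1,"tx":0,"ty":-0.005,"tz":0.43,"turn":0}
    - {"jaw":0.2,"tx":0,"ty":-0.005,"tz":0.43,"turn":0}
    - {"jaw":0.2,"tx":0,"ty":-0.005,"tz":0.43,"turn":0}
    - {"jaw":0.2,"tx":0,"ty":-0.005,"tz":0.43,"turn":0}
    - {"jaw":0.2,"tx":0,"ty":-0.005,"tz":0.43,"turn":0}
    - {"jaw":0.2,"tx":0,"ty":-0.005,"tz":0.43,"turn":0}
  force: 20

```text
t: 3.1
tool_pos: [0.5389, 0.1426, 0.0153]
orientation: [-0.118, 3.138, 0.0]
force: [0.0, 0.4, -0.2]
opening: 0.0577
```

```bash
python3 - <<'E'
from h import *
go([.600,-.196,.25],np.pi/2+.032)
E
```

```text
tcp [0.5389 0.1426 0.0153] yd 1.646 tilt [-0.0009  0.0001] F [ 0.   0.4 -0.2] open 0.0577 t 3.1
  -> [ 0.6   -0.196  0.25 ] tx -0.1191 ty -1.1407 tz -0.7825 turn 0.0137 (alt -0.9863) [q6 -1.48]
```

Fingers still closing; continue.

>>> drive_tool:
  steps:
    - {"jaw":0.2,"tx":0,"ty":0,"tz":0,"turn":0}
    - {"jaw":0.2,"tx":0,"ty":0,"tz":0,"turn":0}
    - {"jaw":0.2,"tx":0,"ty":0,"tz":0,"turn":0}
    - {"jaw":0.2,"tx":0,"ty":0,"tz":0,"turn":0}
    - {"jaw":0.2,"tx":0,"ty":0,"tz":0,"turn":0}
    - {"jaw":0.2,"tx":0,"ty":0,"tz":0,"turn":0}
    - {"jaw":0.2,"tx":0,"ty":0,"tz":0,"turn":0}
  force: 20

```text
t: 3.8
tool_pos: [0.5384, 0.1425, 0.0146]
orientation: [0.118, -3.139, 0.0]
force: [0.1, 1.1, -0.6]
opening: 0.0297
```

>>> drive_tool:
  steps:
    - {"jaw":0.2,"tx":0,"ty":0,"tz":-0.1,"turn":0}
    - {"jaw":0.2,"tx":0,"ty":0,"tz":-0.25,"turn":0}
    - {"jaw":0.2,"tx":0,"ty":0,"tz":-0.4,"turn":0}
    - {"jaw":0.2,"tx":0,"ty":-0.1,"tz":-0.5,"turn":0}
    - {"jaw":0.2,"tx":0,"ty":-0.2,"tz":-0.55,"turn":0}
    - {"jaw":0.2,"tx":-0.02,"ty":-0.35,"tz":-0.55,"turn":0}
    - {"jaw":0.2,"tx":-0.05,"ty":-0.5,"tz":-0.55,"turn":0}
    - {"jaw":0.2,"tx":-0.08,"ty":-0.65,"tz":-0.55,"turn":0}
    - {"jaw":0.2,"tx":-0.1,"ty":-0.8,"tz":-0.5,"turn":0.014}
    - {"jaw":0.2,"tx":-0.12,"ty":-0.95,"tz":-0.45,"turn":0.014}
    - {"jaw":0.2,"tx":-0.12,"ty":-1.0,"tz":-0.45,"turn":0.014}
    - {"jaw":0.2,"tx":-0.12,"ty":-1.0,"tz":-0.45,"turn":0.014}

```text
t: 5.0
tool_pos: [0.5961, -0.1561, 0.1486]
orientation: [0.044, -3.139, -0.0]
force: [0.0, -0.5, -0.5]
opening: 0.0294
```

```bash
python3 - <<'E'
from h import *
go([.600,-.196,.011],np.pi/2+.032)
snap('side','s3'); snap('wrist','w3')
im=load('s3')['im']; cv2.imwrite('pics/s3c.png',cv2.resize(im[130:330,190:410],None,fx=3,fy=3,interpolation=cv2.INTER_CUBIC))
E
```

```text
tcp [ 0.5961 -0.1561  0.1486] yd 1.599 tilt [0.002  0.0003] F [ 0.  -0.5 -0.5] open 0.0294 t 5.0
  -> [ 0.6   -0.196  0.011] tx -0.0101 ty -0.1334 tz 0.4584 turn -0.0013 (alt 0.9987) [q6 -1.94]
```

View pics/s3c.png

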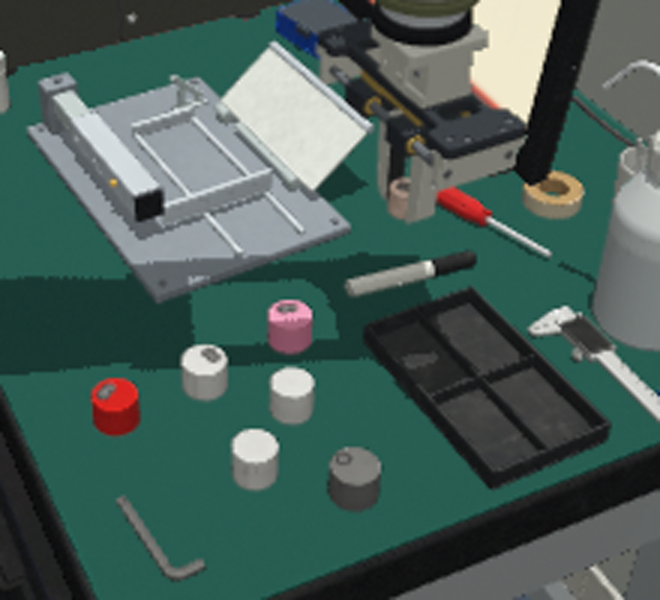

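View pics/w3.png

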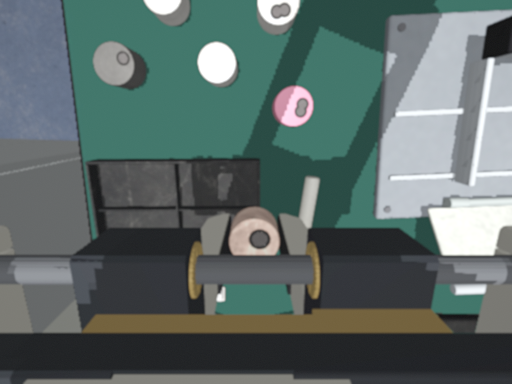

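>>> drive_tool:
  steps:
    - {"jaw":0.2,"tx":-0.01,"ty":-0.1,"tz":0.0,"turn":0}
    - {"jaw":0.2,"tx":-0.01,"ty":-0.133,"tz":0.1,"turn":0}
    - {"jaw":0.2,"tx":-0.01,"ty":-0.133,"tz":0.2,"turn":0}
    - {"jaw":0.2,"tx":-0.01,"ty":-0.133,"tz":0.3,"turn":0}
    - {"jaw":0.2,"tx":-0.01,"ty":-0.133,"tz":0.35,"turn":0}
    - {"jaw":0.2,"tx":-0.01,"ty":-0.133,"tz":0.38,"turn":0}
    - {"jaw":0.2,"tx":-0.01,"ty":-0.133,"tz":0.38,"turn":0}

```text
t: 5.8
tool_pos: [0.601, -0.1926, 0.0352]
orientation: [0.051, -3.14, -0.001]
force: [0.7, 1.2, -1.4]
opening: 0.0294
```

```bash
python3 - <<'E'
from h import *
go([.600,-.196,.007],np.pi/2+.032)
E
```

```text
tcp [ 0.601  -0.1926  0.0352] yd 1.603 tilt [0.0009 0.0005] F [ 0.7  1.2 -1.4] open 0.0294 t 5.8
  -> [ 0.6   -0.196  0.007] tx 0.0036 ty -0.0113 tz 0.0942 turn 0.0002 (alt -0.9998) [q6 -1.99]
```

>>> drive_tool:
  steps:
    - {"jaw":0.2,"tx":0.002,"ty":-0.01,"tz":0.05,"turn":0}
    - {"jaw":0.2,"tx":0.002,"ty":-0.01,"tz":0.08,"turn":0}
    - {"jaw":0.2,"tx":0.002,"ty":-0.01,"tz":0.093,"turn":0}
    - {"jaw":0.2,"tx":0.002,"ty":-0.01,"tz":0.093,"turn":0}
    - {"jaw":0.2,"tx":0.002,"ty":-0.01,"tz":0.093,"turn":0}

```text
t: 6.3
tool_pos: [0.6008, -0.1968, 0.0079]
orientation: [-0.049, 3.141, -0.0]
force: [0.6, -0.4, -0.5]
opening: 0.0293
```

>>> drive_tool:
  steps:
    - {"jaw":0.42,"tx":0,"ty":0,"tz":0,"turn":0}
    - {"jaw":0.42,"tx":0,"ty":0,"tz":0,"turn":0}
    - {"jaw":0.42,"tx":0,"ty":0,"tz":0,"turn":0}

```text
t: 6.6
tool_pos: [0.6011, -0.1969, 0.0084]
orientation: [-0.049, 3.14, -0.001]
force: [0.5, 0.4, 0.6]
opening: 0.0387
```

>>> drive_tool:
  steps:
    - {"jaw":0.42,"tx":0,"ty":0,"tz":-0.1,"turn":0}
    - {"jaw":0.42,"tx":0,"ty":0,"tz":-0.25,"turn":0}
    - {"jaw":0.8,"tx":0,"ty":0,"tz":-0.4,"turn":0.0}
    - {"jaw":1,"tx":0,"ty":0.15,"tz":-0.5,"turn":0.048}
    - {"jaw":1,"tx":0.1,"ty":0.3,"tz":-0.55,"turn":0.095}
    - {"jaw":1,"tx":0.2,"ty":0.45,"tz":-0.6,"turn":0.14}
    - {"jaw":1,"tx":0.3,"ty":0.6,"tz":-0.6,"turn":0.19}
    - {"jaw":1,"tx":0.4,"ty":0.75,"tz":-0.6,"turn":0.235}
    - {"jaw":1,"tx":0.5,"ty":0.9,"tz":-0.6,"turn":0.28}
    - {"jaw":1,"tx":0.5,"ty":1.0,"tz":-0.6,"turn":0.325}
    - {"jaw":1,"tx":0.5,"ty":1.0,"tz":-0.6,"turn":0.37}
    - {"jaw":1,"tx":0.5,"ty":1.0,"tz":-0.6,"turn":0.41}

```text
t: 7.8
tool_pos: [0.4407, 0.1006, 0.1884]
orientation: [1.85, 2.538, 0.002]
force: [0.4, -1.2, 0.5]
opening: 0.0931
```

```bash
python3 - <<'E'
from h import *
go(s2w([-.085,-.03,.15]),SW)
snap('side','s4'); snap('wrist','w4')
im=load('s4')['im']; cv2.imwrite('pics/s4c.png',cv2.resize(im[130:330,190:410],None,fx=3,fy=3,interpolation=cv2.INTER_CUBIC))
E
```

```text
tcp [0.4407 0.1006 0.1884] yd 0.311 tilt [0.0003 0.0015] F [ 0.4 -1.2  0.5] open 0.0931 t 7.8
  -> [0.4469 0.1058 0.15  ] tx 0.0101 ty 0.0247 tz 0.1279 turn 0.0755 (alt -0.9245) [q6 -0.20]
```

View pics/s4c.png

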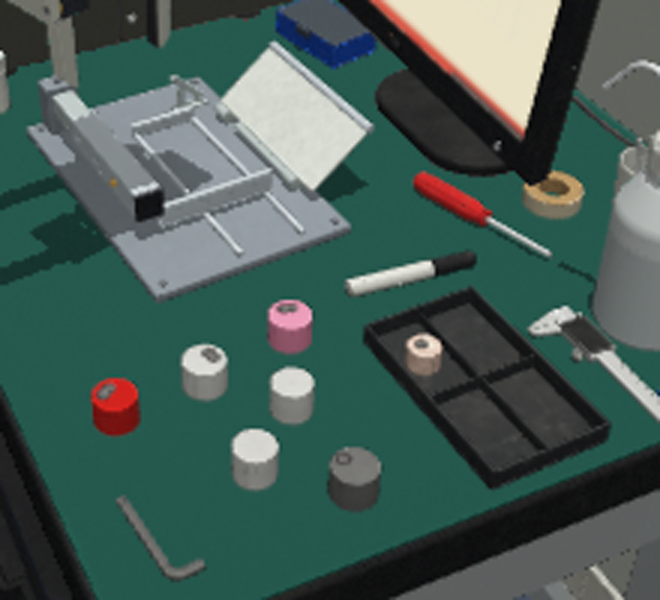

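View pics/w4.png

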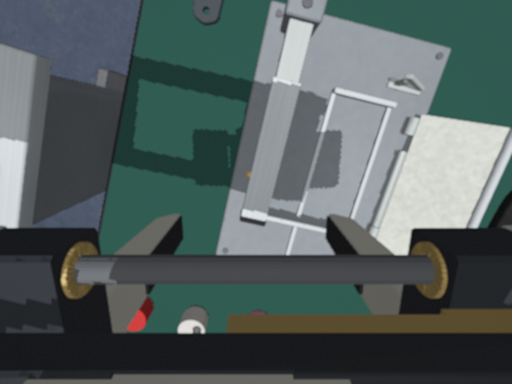

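```bash
python3 - <<'E'
from h import *
for n,b in [('w4',(248.5,174)),('w2',(219,76)),('w1',(167.5,208)),('side0',(227.5,190.5)),('scene0',(209.5,199))]:
  print(n,w2s(onz(n,*b,.05)))
P,m=cloud('w4'); Q=np.stack(w2s([P[...,0],P[...,1],P[...,2]]),-1)
k=m&(abs(Q[...,2]-.064)<.003)&(abs(Q[...,0]+.085)<.02)&(abs(Q[...,1])<.09); q=Q[k]; print(len(q),np.percentile(q[:,0],[2,98]),np.percentile(q[:,1],[2,98]))
go(s2w([-.085,-.03,.15]),SW)
E
```

```text
w4 [-0.09820878 -0.02823295  0.05      ]
w2 [-0.09895678 -0.02810722  0.05      ]
w1 [-0.09658715 -0.02753533  0.05      ]
side0 [-0.09771108 -0.02667549  0.05      ]
scene0 [-0.09983254 -0.02902491  0.05      ]
4228 [-0.09604928 -0.06920986] [-0.0763947   0.08647836]
tcp [0.4413 0.0991 0.1883] yd 0.313 tilt [-0.0003  0.0011] F [ 0.2 -0.3  0.4] open 0.0929 t 7.9
  -> [0.4469 0.1058 0.15  ] tx 0.0156 ty 0.0243 tz 0.1275 turn 0.0762 (alt -0.9238) [q6 -0.21]
```

```bash
python3 - <<'E'
from h import *
go(s2w([-.084,-.028,.15]),SW)
go(s2w([-.084,-.028,.031]),SW)
E
```

```text
tcp [0.4413 0.0991 0.1883] yd 0.313 tilt [-0.0003  0.0011] F [ 0.2 -0.3  0.4] open 0.0929 t 7.9
  -> [0.4477 0.1079 0.15  ] tx 0.0213 ty 0.0291 tz 0.1275 turn 0.0762 (alt -0.9238) [q6 -0.21]
tcp [0.4413 0.0991 0.1883] yd 0.313 tilt [-0.0003  0.0011] F [ 0.2 -0.3  0.4] open 0.0929 t 7.9
  -> [0.4477 0.1079 0.031 ] tx 0.0214 ty 0.0286 tz 0.5242 turn 0.0762 (alt -0.9238) [q6 -0.21]
```

>>> drive_tool:
  steps:
    - {"jaw":1,"tx":0.02,"ty":0.025,"tz":0.05,"turn":0.04}
    - {"jaw":1,"tx":0.022,"ty":0.027,"tz":0.12,"turn":0.0762}
    - {"jaw":1,"tx":0.022,"ty":0.027,"tz":0.127,"turn":0.0762}
    - {"jaw":1,"tx":0.022,"ty":0.027,"tz":0.127,"turn":0.0762}
    - {"jaw":1,"tx":0.022,"ty":0.027,"tz":0.127,"turn":0.0762}

```text
t: 8.4
tool_pos: [0.4476, 0.107, 0.1506]
orientation: [2.133, 2.306, 0.001]
force: [0.7, -0.1, 0.9]
opening: 0.0932
```

```bash
python3 - <<'E'
from h import *
go(s2w([-.084,-.028,.031]),SW)
E
```

```text
tcp [0.4476 0.107  0.1506] yd 0.078 tilt [0.     0.0011] F [ 0.7 -0.1  0.9] open 0.0932 t 8.4
  -> [0.4477 0.1079 0.031 ] tx 0.0029 ty 0.0003 tz 0.3988 turn 0.0013 (alt -0.9987) [q6 0.05]
```

>>> drive_tool:
  steps:
    - {"jaw":1,"tx":0.003,"ty":0,"tz":0.15,"turn":0}
    - {"jaw":1,"tx":0.003,"ty":0,"tz":0.3,"turn":0.001}
    - {"jaw":1,"tx":0.003,"ty":0,"tz":0.38,"turn":0.001}
    - {"jaw":0.6,"tx":0.003,"ty":0,"tz":0.398,"turn":0.001}
    - {"jaw":0.6,"tx":0.003,"ty":0,"tz":0.398,"turn":0.001}
    - {"jaw":0.45,"tx":0.003,"ty":0,"tz":0.398,"turn":0.001}
    - {"jaw":0.45,"tx":0.003,"ty":0,"tz":0.398,"turn":0.001}
    - {"jaw":0.45,"tx":0.003,"ty":0,"tz":0.398,"turn":0.001}
    - {"jaw":0.45,"tx":0.003,"ty":0,"tz":0.398,"turn":0.001}
    - {"jaw":0.45,"tx":0.003,"ty":0,"tz":0.398,"turn":0.001}

```text
t: 9.4
tool_pos: [0.4473, 0.1082, 0.0307]
orientation: [2.14, 2.299, 0.001]
force: [-0.4, -0.9, 0.9]
opening: 0.0437
```

```bash
python3 - <<'E'
from h import *
go(s2w([-.085,-.028,.031]),SW)
snap('side','s5'); snap('scene','c5')
im=load('s5')['im']; cv2.imwrite('pics/s5c.png',cv2.resize(im[130:250,180:320],None,fx=5,fy=5,interpolation=cv2.INTER_CUBIC))
E
```

```text
tcp [0.4473 0.1082 0.0307] yd 0.072 tilt [0.     0.0008] F [-0.4 -0.9  0.9] open 0.0437 t 9.4
  -> [0.4467 0.1078 0.031 ] tx -0.0012 ty -0.0020 tz -0.0010 turn -0.0008 (alt 0.9992) [q6 0.05]
```

View pics/s5c.png

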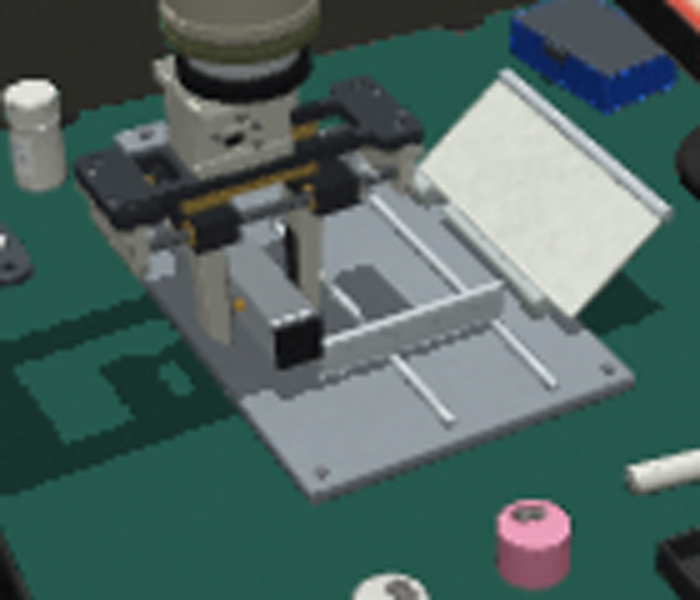

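>>> drive_tool:
  steps:
    - {"jaw":0.2,"tx":0,"ty":0,"tz":0,"turn":0}
    - {"jaw":0.2,"tx":0,"ty":0,"tz":0,"turn":0}
    - {"jaw":0.2,"tx":0,"ty":0,"tz":0,"turn":0}
    - {"jaw":0.2,"tx":0,"ty":0,"tz":0,"turn":0}
    - {"jaw":0.2,"tx":0,"ty":0,"tz":0,"turn":0}
    - {"jaw":0.2,"tx":0,"ty":0,"tz":0,"turn":0}
  force: 35

```text
t: 10.1
tool_pos: [0.4487, 0.1082, 0.0303]
orientation: [2.139, 2.297, 0.004]
force: [11.6, 1.9, -9.5]
opening: 0.0279
```

>>> drive_tool:
  steps:
    - {"jaw":0.2,"tx":0,"ty":0.004,"tz":0,"turn":0}
    - {"jaw":0.2,"tx":-0.02,"ty":0.004,"tz":0,"turn":0}
    - {"jaw":0.2,"tx":-0.04,"ty":0.004,"tz":0,"turn":0}
    - {"jaw":0.2,"tx":-0.06,"ty":0.004,"tz":0,"turn":0}
    - {"jaw":0.2,"tx":-0.075,"ty":0.004,"tz":0,"turn":0}
    - {"jaw":0.2,"tx":-0.09,"ty":0.004,"tz":0,"turn":0}
    - {"jaw":0.2,"tx":-0.1,"ty":0.004,"tz":0,"turn":0}
    - {"jaw":0.2,"tx":-0.11,"ty":0.004,"tz":0,"turn":0}
    - {"jaw":0.2,"tx":-0.12,"ty":0.004,"tz":0,"turn":0}
    - {"jaw":0.2,"tx":-0.12,"ty":0.004,"tz":0,"turn":0}
  force: 35

```text
t: 11.1
tool_pos: [0.4513, 0.0725, 0.0302]
orientation: [2.14, 2.299, 0.002]
force: [5.0, 1.4, -5.3]
opening: 0.0279
```

```bash
python3 - <<'E'
from h import *
print(w2s(robot.read_state()['tool_pos']))
snap('side','s6')
im=load('s6')['im']; cv2.imwrite('pics/s6c.png',cv2.resize(im[130:250,180:320],None,fx=5,fy=5,interpolation=cv2.INTER_CUBIC))
P,m=cloud('s6');S2=np.stack([*w2s([P[...,0],P[...,1],P[...,2]])],-1)
k=m&(S2[...,2]>.038)&(S2[...,2]<.049)&(S2[...,0]>-.03)&(S2[...,0]<.05)&(S2[...,1]<-.05)&(S2[...,1]>-.19)
q=S2[k]; print('gate y',np.percentile(q[:,1],[2,50,98]).round(4))
E
```

```text
[-0.08301126 -0.06353123  0.03022518]
gate y [-0.1189 -0.1153 -0.1094]
```

View pics/s6c.png

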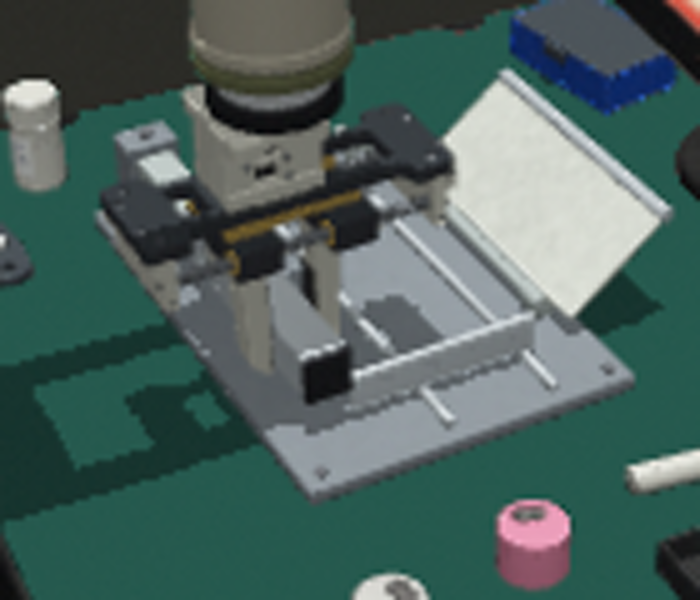

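>>> drive_tool:
  steps:
    - {"jaw":0.2,"tx":-0.008,"ty":0.004,"tz":0,"turn":0}
    - {"jaw":0.2,"tx":-0.014,"ty":0.004,"tz":0,"turn":0}
    - {"jaw":0.2,"tx":-0.02,"ty":0.004,"tz":0,"turn":0}
    - {"jaw":0.2,"tx":-0.024,"ty":0.004,"tz":0,"turn":0}
    - {"jaw":0.2,"tx":-0.028,"ty":0.004,"tz":0,"turn":0}
    - {"jaw":0.2,"tx":-0.031,"ty":0.004,"tz":0,"turn":0}
    - {"jaw":0.2,"tx":-0.034,"ty":0.004,"tz":0,"turn":0}
    - {"jaw":0.2,"tx":-0.037,"ty":0.004,"tz":0,"turn":0}
    - {"jaw":0.2,"tx":-0.037,"ty":0.004,"tz":0,"turn":0}
  force: 35

```text
t: 12.05
tool_pos: [0.4521, 0.0618, 0.0301]
orientation: [-2.14, -2.298, 0.0]
force: [-4.6, 5.3, 4.9]
opening: 0.0276
```

```bash
python3 - <<'E'
from h import *
print(w2s(robot.read_state()['tool_pos']))
snap('side','s7');snap('scene','c7')
for n in ['s7','c7']:
  P,m=cloud(n);S2=np.stack([*w2s([P[...,0],P[...,1],P[...,2]])],-1)
  k=m&(S2[...,2]>.038)&(S2[...,2]<.049)&(S2[...,0]>-.03)&(S2[...,0]<.05)&(S2[...,1]<-.05)&(S2[...,1]>-.19)
  q=S2[k]; print('gate y',np.percentile(q[:,1],[2,50,98]).round(4))
E
```

```text
[-0.08299758 -0.0742434   0.03011536]
gate y [-0.1294 -0.126  -0.1211]
gate y [-0.1294 -0.1266 -0.1214]
```

>>> drive_tool:
  steps:
    - {"jaw":0.2,"tx":-0.003,"ty":0,"tz":0,"turn":0}
    - {"jaw":0.2,"tx":-0.006,"ty":0,"tz":0,"turn":0}
    - {"jaw":0.2,"tx":-0.006,"ty":0,"tz":0,"turn":0}
  force: 35

```text
t: 12.45
tool_pos: [0.4522, 0.0614, 0.0301]
orientation: [-2.138, -2.297, -0.003]
force: [-5.0, 13.3, 4.9]
opening: 0.0277
```

>>> drive_tool:
  steps:
    - {"jaw":0.2,"tx":0.006,"ty":0,"tz":0,"turn":0}
    - {"jaw":0.6,"tx":0.006,"ty":0,"tz":0,"turn":0}
    - {"jaw":0.6,"tx":0.006,"ty":0,"tz":0,"turn":0}
    - {"jaw":0.6,"tx":0.006,"ty":0,"tz":0,"turn":0}
    - {"jaw":0.6,"tx":0.006,"ty":0,"tz":-0.1,"turn":0}
    - {"jaw":0.6,"tx":0.006,"ty":0,"tz":-0.25,"turn":0}
    - {"jaw":0.8,"tx":0.006,"ty":0,"tz":-0.4,"turn":0}
    - {"jaw":1,"tx":-0.1,"ty":0,"tz":-0.5,"turn":0}
    - {"jaw":1,"tx":-0.25,"ty":0,"tz":-0.5,"turn":0}
    - {"jaw":1,"tx":-0.4,"ty":-0.02,"tz":-0.5,"turn":0}
    - {"jaw":1,"tx":-0.4,"ty":-0.02,"tz":-0.5,"turn":0}

```text
t: 13.55
tool_pos: [0.4554, -0.0655, 0.1808]
orientation: [2.145, 2.292, -0.002]
force: [0.2, 0.3, 0.0]
opening: 0.0904
```

```bash
cat > discs.py <<'E'
from h import *
def discs(n,verbose=True):
  P,m=cloud(n); im=load(n)['im']
  mm=(m&(P[...,2]>0.024)&(P[...,2]<0.045)).astype(np.uint8)
  k,l,s,ce=cv2.connectedComponentsWithStats(mm)
  for i in range(1,k):
    q=P[l==i]
    if s[i,4]>80 and np.ptp(q[:,0])<.055 and np.ptp(q[:,1])<.055 and -0.35<q[:,1].mean()<0.05 and 0.2<q[:,0].mean()<0.6:
      zt=np.percentile(q[:,2],60); t=q[q[:,2]>q[:,2].max()-.008]
      c=(np.percentile(q[:,:2],1,axis=0)+np.percentile(q[:,:2],99,axis=0))/2
      (cx,cy),r=cv2.minEnclosingCircle(t[:,:2].astype(np.float32))
      print(n,'px',ce[i].round(0),'mid',c.round(4),'enc',round(cx,4),round(cy,4),'d',round(2*r,4),'ztop',np.percentile(q[:,2],90).round(4),im[l==i].mean(0).round())
E
python3 - <<'E'
from discs import *
snap('side','s8');snap('scene','c8')
for n in ['s8','c8']:
  P,m=cloud(n);S2=np.stack([*w2s([P[...,0],P[...,1],P[...,2]])],-1)
  k=m&(S2[...,2]>.038)&(S2[...,2]<.049)&(S2[...,0]>-.03)&(S2[...,0]<.05)&(S2[...,1]<-.05)&(S2[...,1]>-.19)
  q=S2[k]; print('gate y',np.percentile(q[:,1],[2,50,98]).round(4))
  discs(n)
im=load('s8')['im']; cv2.imwrite('pics/s8c.png',cv2.resize(im[130:310,180:380],None,fx=4,fy=3.3,interpolation=cv2.INTER_CUBIC))
go([0.42,-.140,.2],SW)
E
```

```text
gate y [-0.1292 -0.1258 -0.1201]
s8 px [286. 235.] mid [ 0.5119 -0.1184] enc 0.5147 -0.1171 d 0.0434 ztop 0.0332 [155. 134. 196.]
s8 px [258. 251.] mid [ 0.4205 -0.1383] enc 0.4214 -0.1379 d 0.0388 ztop 0.0331 [174. 178. 178.]
s8 px [287. 258.] mid [ 0.4753 -0.1955] enc 0.4753 -0.1939 d 0.0384 ztop 0.0344 [181. 187. 186.]
s8 px [228. 262.] mid [ 0.3374 -0.1437] enc 0.3382 -0.1444 d 0.0431 ztop 0.0324 [ 41.  45. 176.]
s8 px [275. 280.] mid [ 0.4169 -0.2441] enc 0.417 -0.2437 d 0.0382 ztop 0.0343 [184. 189. 189.]
s8 px [308. 286.] mid [ 0.4784 -0.2944] enc 0.4785 -0.2939 d 0.0421 ztop 0.0337 [101. 104. 104.]
gate y [-0.1295 -0.1259 -0.1212]
c8 px [285. 249.] mid [ 0.5129 -0.1193] enc 0.5127 -0.1196 d 0.041 ztop 0.0324 [149. 132. 191.]
c8 px [255. 270.] mid [ 0.4205 -0.1398] enc 0.4214 -0.1394 d 0.0405 ztop 0.0324 [169. 174. 177.]
c8 px [290. 277.] mid [ 0.474  -0.1962] enc 0.4747 -0.1966 d 0.0395 ztop 0.0342 [178. 183. 186.]
c8 px [222. 286.] mid [ 0.3371 -0.1449] enc 0.3368 -0.1447 d 0.0401 ztop 0.0324 [ 57.  60. 170.]
c8 px [279. 304.] mid [ 0.4172 -0.2454] enc 0.417 -0.2449 d 0.0386 ztop 0.0341 [177. 183. 186.]
c8 px [318. 308.] mid [ 0.4777 -0.2952] enc 0.479 -0.2957 d 0.0421 ztop 0.0331 [ 96. 100. 101.]
tcp [ 0.4553 -0.0616  0.1802] yd 0.068 tilt [0.0002 0.    ] F [ 0.3  0.4 -0.4] open 0.0927 t 13.65
  -> [ 0.42 -0.14  0.2 ] tx -0.2527 ty -0.1353 tz -0.0662 turn -0.0018 (alt 0.9982) [q6 -0.31]
```

View pics/s8c.png

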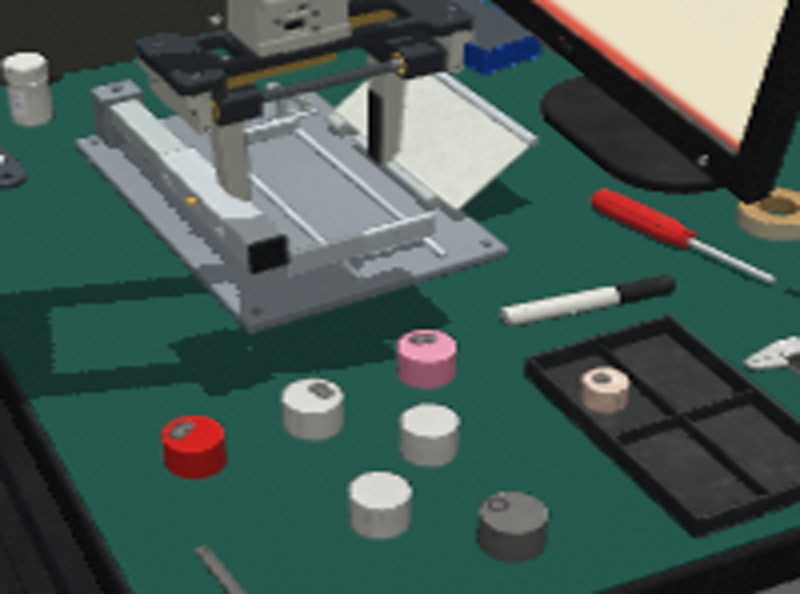

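>>> drive_tool:
  steps:
    - {"jaw":0.65,"tx":-0.15,"ty":-0.07,"tz":0,"turn":0}
    - {"jaw":0.65,"tx":-0.25,"ty":-0.133,"tz":0.1,"turn":-0.002}
    - {"jaw":0.65,"tx":-0.25,"ty":-0.133,"tz":0.25,"turn":-0.002}
    - {"jaw":0.65,"tx":-0.25,"ty":-0.133,"tz":0.35,"turn":-0.002}
    - {"jaw":0.65,"tx":-0.25,"ty":-0.133,"tz":0.37,"turn":-0.002}
    - {"jaw":0.65,"tx":-0.25,"ty":-0.133,"tz":0.37,"turn":-0.002}

```text
t: 14.25
tool_pos: [0.4204, -0.1369, 0.0685]
orientation: [-2.13, -2.306, 0.001]
force: [0.1, 0.4, 0.1]
opening: 0.0607
```

```bash
python3 - <<'E'
from discs import *
go([0.4208,-.139,.009],SW)
snap('side','s9'); discs('s9')
E
```

```text
tcp [ 0.4204 -0.1369  0.0685] yd 0.079 tilt [ 0.0015 -0.0022] F [0.1 0.4 0.1] open 0.0607 t 14.25
  -> [ 0.4208 -0.139   0.009 ] tx -0.0075 ty 0.0012 tz 0.1984 turn 0.0017 (alt -0.9983) [q6 -0.51]
s9 px [286. 235.] mid [ 0.5131 -0.1186] enc 0.5137 -0.1183 d 0.0421 ztop 0.0329 [120. 102. 157.]
s9 px [258. 251.] mid [ 0.4207 -0.1379] enc 0.4215 -0.1381 d 0.0415 ztop 0.0326 [117. 121. 121.]
s9 px [287. 258.] mid [ 0.4751 -0.1949] enc 0.4763 -0.1943 d 0.0371 ztop 0.0347 [182. 187. 186.]
s9 px [228. 262.] mid [ 0.3375 -0.1439] enc 0.3365 -0.1426 d 0.0422 ztop 0.0329 [ 31.  34. 134.]
s9 px [275. 280.] mid [ 0.4168 -0.2445] enc 0.4178 -0.2445 d 0.0386 ztop 0.0348 [184. 189. 189.]
s9 px [308. 286.] mid [ 0.4784 -0.2947] enc 0.4794 -0.2941 d 0.0407 ztop 0.0337 [101. 105. 104.]
```

>>> drive_tool:
  steps:
    - {"jaw":0.65,"tx":-0.006,"ty":0,"tz":0.1,"turn":0}
    - {"jaw":0.65,"tx":-0.006,"ty":0,"tz":0.17,"turn":0}
    - {"jaw":0.65,"tx":-0.006,"ty":0,"tz":0.196,"turn":0}
    - {"jaw":0.3,"tx":-0.006,"ty":0,"tz":0.196,"turn":0}
    - {"jaw":0.3,"tx":-0.006,"ty":0,"tz":0.196,"turn":0}
    - {"jaw":0.3,"tx":-0.006,"ty":0,"tz":0.196,"turn":0}
    - {"jaw":0.3,"tx":-0.006,"ty":0,"tz":0.196,"turn":0}
    - {"jaw":0.3,"tx":-0.006,"ty":0,"tz":0.196,"turn":0}
    - {"jaw":0.3,"tx":-0.006,"ty":0,"tz":0.196,"turn":0}
  force: 25

```text
t: 15.2
tool_pos: [0.4224, -0.1406, 0.012]
orientation: [2.132, 2.304, 0.001]
force: [-0.6, 1.9, 7.7]
opening: 0.0387
```

```bash
python3 - <<'E'
from h import *
go(s2w([.010,.050,.13]),SW)
E
```

```text
tcp [ 0.4224 -0.1406  0.012 ] yd 0.078 tilt [-0.0011  0.0023] F [-0.6  1.9  7.7] open 0.0387 t 15.2
  -> [0.5357 0.1926 0.13  ] tx 1.0774 ty 0.4636 tz -0.3934 turn 0.0012 (alt -0.9988) [q6 -0.51]
```

>>> drive_tool:
  steps:
    - {"jaw":0.3,"tx":0,"ty":0,"tz":-0.1,"turn":0}
    - {"jaw":0.3,"tx":0,"ty":0,"tz":-0.25,"turn":0}
    - {"jaw":0.3,"tx":0.05,"ty":0.03,"tz":-0.38,"turn":0}
    - {"jaw":0.3,"tx":0.2,"ty":0.1,"tz":-0.4,"turn":0}
    - {"jaw":0.3,"tx":0.35,"ty":0.16,"tz":-0.4,"turn":0}
    - {"jaw":0.3,"tx":0.5,"ty":0.22,"tz":-0.4,"turn":0}
    - {"jaw":0.3,"tx":0.65,"ty":0.29,"tz":-0.4,"turn":0}
    - {"jaw":0.3,"tx":0.8,"ty":0.36,"tz":-0.4,"turn":0}
    - {"jaw":0.3,"tx":0.95,"ty":0.43,"tz":-0.4,"turn":0.001}
    - {"jaw":0.3,"tx":1,"ty":0.463,"tz":-0.4,"turn":0.001}
    - {"jaw":0.3,"tx":1,"ty":0.463,"tz":-0.4,"turn":0.001}

```text
t: 16.3
tool_pos: [0.5366, 0.1724, 0.1303]
orientation: [-2.133, -2.306, -0.0]
force: [-1.3, 1.3, -2.2]
opening: 0.0385
```

```bash
python3 - <<'E'
from h import *
snap('wrist','w10'); snap('side','s10')
im=load('s10')['im']; cv2.imwrite('pics/s10c.png',cv2.resize(im[110:310,180:380],None,fx=3,fy=3,interpolation=cv2.INTER_CUBIC))
go(s2w([.010,.050,.07]),SW)
E
```

```text
tcp [0.5358 0.1697 0.13  ] yd 0.076 tilt [-0.0006 -0.0012] F [-1.1  0.1 -3.1] open 0.0381 t 16.4
  -> [0.5357 0.1926 0.07  ] tx 0.0763 ty 0.0056 tz 0.2001 turn 0.0005 (alt -0.9995) [q6 0.14]
```

View pics/s10c.png

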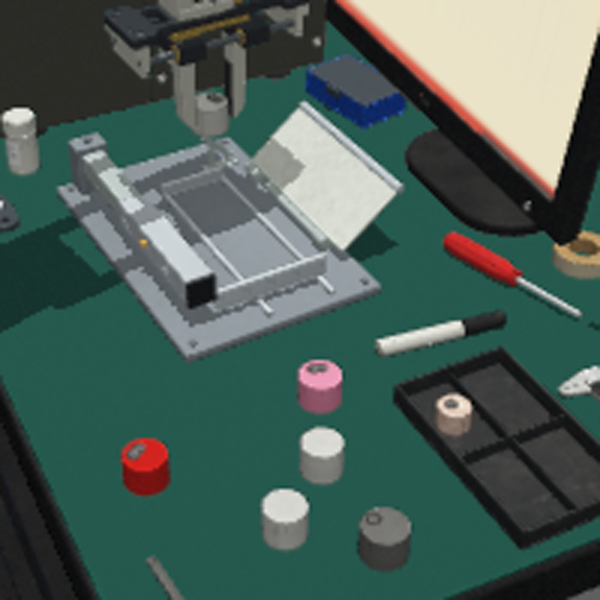

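View pics/w10.png

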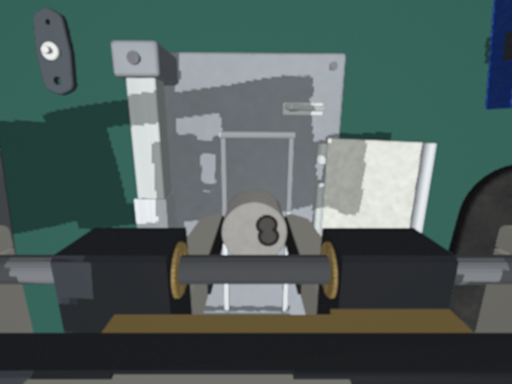

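>>> drive_tool:
  steps:
    - {"jaw":0.3,"tx":0.076,"ty":0.003,"tz":0,"turn":0}
    - {"jaw":0.3,"tx":0.076,"ty":0.003,"tz":0.1,"turn":0}
    - {"jaw":0.3,"tx":0.076,"ty":0.003,"tz":0.2,"turn":0}
    - {"jaw":0.3,"tx":0.076,"ty":0.003,"tz":0.27,"turn":0}
    - {"jaw":0.3,"tx":0.076,"ty":0.003,"tz":0.27,"turn":0}

```text
t: 16.9
tool_pos: [0.5321, 0.1903, 0.0456]
orientation: [-2.136, -2.298, 0.01]
force: [-1.1, 0.3, -1.9]
opening: 0.0385
```

```bash
python3 - <<'E'
from h import *
go(s2w([.010,.050,.0235]),SW)
print(w2s(robot.read_state()['tool_pos']))
E
```

```text
tcp [0.5321 0.1903 0.0456] yd 0.073 tilt [-0.0016 -0.0072] F [-1.1  0.3 -1.9] open 0.0385 t 16.9
  -> [0.5357 0.1926 0.0235] tx 0.0070 ty 0.0131 tz 0.0737 turn -0.0003 (alt 0.9997) [q6 0.18]
[0.00621381 0.04794097 0.04563156]
```

>>> drive_tool:
  steps:
    - {"jaw":0.3,"tx":0,"ty":0.0,"tz":0,"turn":0}
    - {"jaw":0.3,"tx":0,"ty":0,"tz":0.03,"turn":0}
    - {"jaw":0.3,"tx":0,"ty":0,"tz":0.06,"turn":0}
    - {"jaw":0.3,"tx":0,"ty":0,"tz":0.07,"turn":0}
    - {"jaw":0.3,"tx":0,"ty":0,"tz":0.07,"turn":0}

```text
t: 17.4
tool_pos: [0.5349, 0.1925, 0.0278]
orientation: [-2.136, -2.302, 0.002]
force: [-0.5, 0.1, -3.0]
opening: 0.0384
```

```bash
python3 - <<'E'
from h import *
go(s2w([.010,.050,.0235]),SW)
snap('side','s11')
im=load('s11')['im']; cv2.imwrite('pics/s11c.png',cv2.resize(im[110:230,180:330],None,fx=5,fy=5,interpolation=cv2.INTER_CUBIC))
E
```

```text
tcp [0.5349 0.1925 0.0278] yd 0.075 tilt [-0.0003 -0.0012] F [-0.5  0.1 -3. ] open 0.0384 t 17.4
  -> [0.5357 0.1926 0.0235] tx 0.0001 ty 0.0025 tz 0.0142 turn 0.0002 (alt -0.9998) [q6 0.18]
```

View pics/s11c.png

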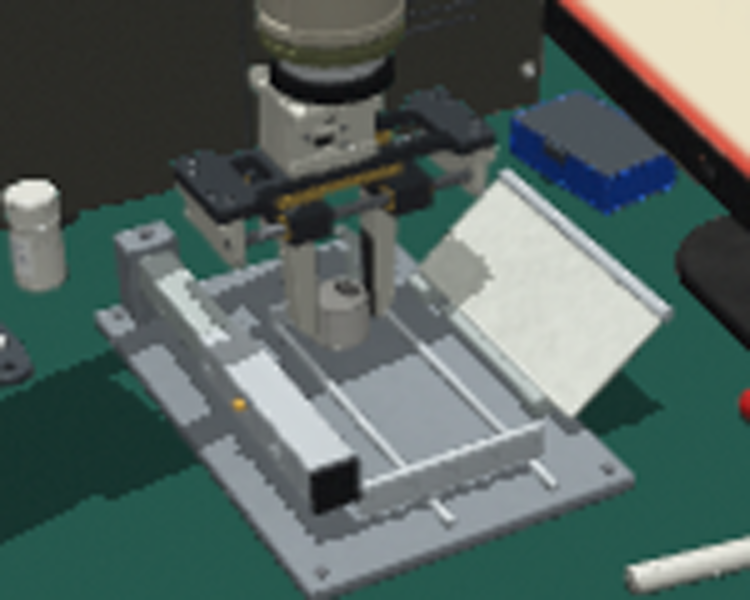

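>>> drive_tool:
  steps:
    - {"jaw":0.3,"tx":0,"ty":0.002,"tz":0.006,"turn":0}
    - {"jaw":0.3,"tx":0,"ty":0.002,"tz":0.012,"turn":0}
    - {"jaw":0.3,"tx":0,"ty":0.002,"tz":0.016,"turn":0}
    - {"jaw":0.3,"tx":0,"ty":0.002,"tz":0.016,"turn":0}

```text
t: 17.85
tool_pos: [0.5363, 0.1928, 0.0241]
orientation: [2.137, 2.303, 0.0]
force: [-2.0, 0.8, 1.1]
opening: 0.0384
```

>>> drive_tool:
  steps:
    - {"jaw":0.6,"tx":0,"ty":0,"tz":0,"turn":0}
    - {"jaw":0.6,"tx":0,"ty":0,"tz":0,"turn":0}
    - {"jaw":0.6,"tx":0,"ty":0,"tz":0,"turn":0}
    - {"jaw":0.6,"tx":0,"ty":0,"tz":-0.1,"turn":0}
    - {"jaw":0.6,"tx":0,"ty":0,"tz":-0.25,"turn":0}
    - {"jaw":0.65,"tx":0,"ty":0,"tz":-0.35,"turn":0}
    - {"jaw":0.65,"tx":-0.15,"ty":0,"tz":-0.4,"turn":0}
    - {"jaw":0.65,"tx":-0.3,"ty":-0.04,"tz":-0.4,"turn":0}
    - {"jaw":0.65,"tx":-0.45,"ty":-0.08,"tz":-0.4,"turn":0}
    - {"jaw":0.65,"tx":-0.6,"ty":-0.12,"tz":-0.4,"turn":0}
    - {"jaw":0.65,"tx":-0.75,"ty":-0.16,"tz":-0.4,"turn":0}
    - {"jaw":0.65,"tx":-0.9,"ty":-0.2,"tz":-0.4,"turn":0}

```text
t: 19.05
tool_pos: [0.4959, -0.0827, 0.1439]
orientation: [2.136, 2.302, 0.001]
force: [1.3, 0.4, 0.8]
opening: 0.0602
```

```bash
cat > chk.py <<'E'
from discs import *
import sys
def chk(k):
  snap('side','s%s'%k);snap('scene','c%s'%k)
  for n in ['s%s'%k,'c%s'%k]:
    discs(n)
    P,m=cloud(n);S2=np.stack([*w2s([P[...,0],P[...,1],P[...,2]])],-1)
    mm=(m&(S2[...,2]>.028)&(S2[...,2]<.052)&(abs(S2[...,0]-.01)<.028)&(S2[...,1]>-.117)&(S2[...,1]<.075)).astype(np.uint8)
    kk,l,s,ce=cv2.connectedComponentsWithStats(mm)
    for i in range(1,kk):
      q=S2[l==i]
      if s[i,4]>30: 
        t=q[q[:,2]>.037]; a=np.linalg.lstsq(np.c_[t[:,:2],np.ones(len(t))],t[:,2],rcond=None)[0]
        print(' bay',ce[i].round(),'stage mid',((q.min(0)+q.max(0))/2).round(4),'ztop',np.percentile(q[:,2],80).round(4),'topslope',a[:2].round(2))
  im=load('s%s'%k)['im']; cv2.imwrite('pics/s%sc.png'%k,cv2.resize(im[110:310,180:380],None,fx=3.5,fy=2.95,interpolation=cv2.INTER_CUBIC))
E
python3 - <<'E'
from chk import *
chk(12)
go([.4747,-.1965,.07],SW)
E
```

```text
s12 px [286. 235.] mid [ 0.5125 -0.1176] enc 0.5134 -0.1177 d 0.0424 ztop 0.0331 [141. 121. 181.]
s12 px [287. 258.] mid [ 0.4749 -0.1949] enc 0.4755 -0.194 d 0.0397 ztop 0.0344 [183. 188. 187.]
s12 px [228. 262.] mid [ 0.3374 -0.1441] enc 0.3373 -0.1442 d 0.0403 ztop 0.0327 [ 41.  46. 176.]
s12 px [275. 280.] mid [ 0.4167 -0.2449] enc 0.4182 -0.2437 d 0.0382 ztop 0.0343 [185. 190. 190.]
s12 px [308. 286.] mid [ 0.4786 -0.2942] enc 0.4794 -0.2943 d 0.0405 ztop 0.0334 [102. 106. 105.]
c12 px [285. 249.] mid [ 0.5123 -0.1188] enc 0.5126 -0.1186 d 0.0401 ztop 0.0321 [124. 108. 162.]
c12 px [290. 277.] mid [ 0.4745 -0.1954] enc 0.4743 -0.1948 d 0.0378 ztop 0.0344 [181. 186. 189.]
c12 px [222. 286.] mid [ 0.3373 -0.1449] enc 0.3375 -0.1451 d 0.0399 ztop 0.0323 [ 59.  62. 172.]
c12 px [279. 304.] mid [ 0.4171 -0.2449] enc 0.4173 -0.2445 d 0.0375 ztop 0.0339 [180. 185. 189.]
c12 px [318. 309.] mid [ 0.4781 -0.2952] enc 0.4782 -0.2952 d 0.0405 ztop 0.033 [ 97. 101. 102.]
 bay [225. 174.] stage mid [-0.0041  0.0539  0.0377] ztop 0.0432 topslope [0.04 0.01]
tcp [ 0.4955 -0.086   0.1439] yd 0.069 tilt [-0.0021  0.0002] F [0.  0.6 0.7] open 0.0605 t 19.15
  -> [ 0.4747 -0.1965  0.07  ] tx -0.3621 ty -0.0948 tz 0.2471 turn -0.0015 (alt 0.9985) [q6 -0.34]
```

View pics/s12c.png

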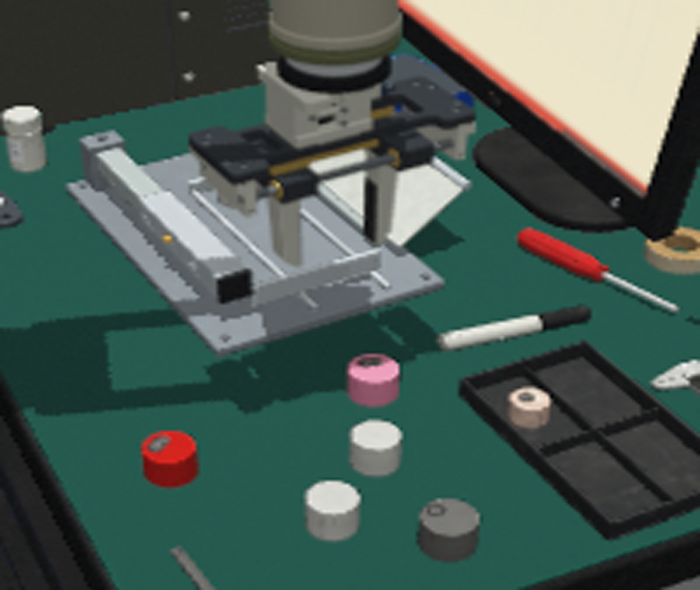

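>>> drive_tool:
  steps:
    - {"jaw":0.65,"tx":-0.15,"ty":-0.04,"tz":0,"turn":0}
    - {"jaw":0.65,"tx":-0.3,"ty":-0.08,"tz":0.05,"turn":0}
    - {"jaw":0.65,"tx":-0.36,"ty":-0.093,"tz":0.15,"turn":0}
    - {"jaw":0.65,"tx":-0.36,"ty":-0.093,"tz":0.247,"turn":0}
    - {"jaw":0.65,"tx":-0.36,"ty":-0.093,"tz":0.247,"turn":0}
    - {"jaw":0.65,"tx":-0.36,"ty":-0.093,"tz":0.247,"turn":0}

```text
t: 19.75
tool_pos: [0.4765, -0.19, 0.0696]
orientation: [-2.135, -2.302, 0.0]
force: [-0.0, -0.7, 0.7]
opening: 0.0604
```

```bash
python3 - <<'E'
from chk import *
chk(13)
go([.4747,-.196,.009],SW)
E
```

```text
s13 px [286. 235.] mid [ 0.5126 -0.1185] enc 0.512 -0.1187 d 0.0418 ztop 0.033 [105.  89. 140.]
s13 px [287. 258.] mid [ 0.4753 -0.1947] enc 0.4755 -0.1943 d 0.0399 ztop 0.0344 [128. 133. 132.]
s13 px [228. 262.] mid [ 0.3376 -0.1436] enc 0.3371 -0.1424 d 0.0407 ztop 0.0325 [ 31.  35. 142.]
s13 px [275. 280.] mid [ 0.417  -0.2444] enc 0.4185 -0.244 d 0.0386 ztop 0.0343 [187. 192. 191.]
s13 px [308. 286.] mid [ 0.4789 -0.2943] enc 0.4787 -0.2942 d 0.0418 ztop 0.0337 [104. 108. 107.]
 bay [248. 171.] stage mid [0.0089 0.0526 0.0378] ztop 0.0444 topslope [0.01 0.02]
c13 px [288. 251.] mid [ 0.515  -0.1272] enc 0.5155 -0.1242 d 0.0368 ztop 0.0319 [105.  91. 142.]
c13 px [290. 277.] mid [ 0.4747 -0.1964] enc 0.4751 -0.1948 d 0.0383 ztop 0.0343 [127. 132. 135.]
c13 px [222. 286.] mid [ 0.3373 -0.1444] enc 0.3372 -0.1447 d 0.0397 ztop 0.0324 [ 47.  49. 141.]
c13 px [279. 303.] mid [ 0.4168 -0.2455] enc 0.4172 -0.245 d 0.0387 ztop 0.0341 [188. 193. 197.]
c13 px [318. 309.] mid [ 0.4782 -0.2948] enc 0.4791 -0.2951 d 0.041 ztop 0.033 [103. 107. 108.]
 bay [230. 173.] stage mid [0.0083 0.0509 0.0378] ztop 0.0435 topslope [0.03 0.03]
tcp [ 0.4781 -0.1906  0.0714] yd 0.076 tilt [-0.0012  0.0022] F [-0.   0.5  0.1] open 0.0603 t 19.85
  -> [ 0.4747 -0.196   0.009 ] tx -0.0168 ty -0.0130 tz 0.2081 turn 0.0006 (alt -0.9994) [q6 -0.55]
```

>>> drive_tool:
  steps:
    - {"jaw":0.65,"tx":-0.016,"ty":-0.011,"tz":0.1,"turn":0}
    - {"jaw":0.65,"tx":-0.016,"ty":-0.011,"tz":0.17,"turn":0}
    - {"jaw":0.65,"tx":-0.016,"ty":-0.011,"tz":0.206,"turn":0}
    - {"jaw":0.65,"tx":-0.016,"ty":-0.011,"tz":0.206,"turn":0}
    - {"jaw":0.3,"tx":-0.016,"ty":-0.011,"tz":0.206,"turn":0}
    - {"jaw":0.3,"tx":-0.016,"ty":-0.011,"tz":0.206,"turn":0}
    - {"jaw":0.3,"tx":-0.016,"ty":-0.011,"tz":0.206,"turn":0}
    - {"jaw":0.3,"tx":-0.016,"ty":-0.011,"tz":0.206,"turn":0}
    - {"jaw":0.3,"tx":-0.016,"ty":-0.011,"tz":0.206,"turn":0}
    - {"jaw":0.3,"tx":-0.016,"ty":-0.011,"tz":0.206,"turn":0}
    - {"jaw":0.3,"tx":-0.016,"ty":-0.011,"tz":0.206,"turn":0}
  force: 25

```text
t: 20.95
tool_pos: [0.4749, -0.1963, 0.009]
orientation: [2.135, 2.301, 0.001]
force: [0.4, 1.1, 6.6]
opening: 0.0361
```

```bash
python3 - <<'E'
from h import *
go(s2w([.010,.003,.13]),SW)
E
```

```text
tcp [ 0.4749 -0.1963  0.009 ] yd 0.075 tilt [-0.0011  0.0022] F [0.4 1.1 6.6] open 0.0361 t 20.95
  -> [0.5392 0.1457 0.13  ] tx 1.1206 ty 0.2994 tz -0.4039 turn 0.0002 (alt -0.9998) [q6 -0.57]
```

>>> drive_tool:
  steps:
    - {"jaw":0.3,"tx":0,"ty":0,"tz":-0.1,"turn":0}
    - {"jaw":0.3,"tx":0,"ty":0,"tz":-0.25,"turn":0}
    - {"jaw":0.3,"tx":0.05,"ty":0.03,"tz":-0.38,"turn":0}
    - {"jaw":0.3,"tx":0.2,"ty":0.06,"tz":-0.42,"turn":0}
    - {"jaw":0.3,"tx":0.35,"ty":0.1,"tz":-0.42,"turn":0}
    - {"jaw":0.3,"tx":0.5,"ty":0.14,"tz":-0.42,"turn":0}
    - {"jaw":0.3,"tx":0.65,"ty":0.18,"tz":-0.42,"turn":0}
    - {"jaw":0.3,"tx":0.8,"ty":0.22,"tz":-0.42,"turn":0}
    - {"jaw":0.3,"tx":0.95,"ty":0.27,"tz":-0.42,"turn":0}
    - {"jaw":0.3,"tx":1,"ty":0.3,"tz":-0.42,"turn":0}
    - {"jaw":0.3,"tx":1,"ty":0.3,"tz":-0.42,"turn":0}
    - {"jaw":0.3,"tx":1,"ty":0.3,"tz":-0.42,"turn":0}

```text
t: 22.15
tool_pos: [0.5405, 0.1094, 0.133]
orientation: [-2.136, -2.303, 0.003]
force: [-0.6, 0.4, -2.6]
opening: 0.0359
```

```bash
python3 - <<'E'
from h import *
go(s2w([.010,.003,.05]),SW)
E
```

```text
tcp [0.5405 0.1094 0.133 ] yd 0.075 tilt [-0.0008 -0.0018] F [-0.6  0.4 -2.6] open 0.0359 t 22.15
  -> [0.5392 0.1457 0.05  ] tx 0.1212 ty 0.0052 tz 0.2765 turn 0.0004 (alt -0.9996) [q6 0.03]
```

>>> drive_tool:
  steps:
    - {"jaw":0.3,"tx":0.121,"ty":0.004,"tz":0,"turn":0}
    - {"jaw":0.3,"tx":0.121,"ty":0.004,"tz":0.1,"turn":0}
    - {"jaw":0.3,"tx":0.121,"ty":0.004,"tz":0.2,"turn":0}
    - {"jaw":0.3,"tx":0.121,"ty":0.004,"tz":0.28,"turn":0}
    - {"jaw":0.3,"tx":0.121,"ty":0.004,"tz":0.32,"turn":0}
    - {"jaw":0.3,"tx":0.121,"ty":0.004,"tz":0.34,"turn":0}
    - {"jaw":0.3,"tx":0.121,"ty":0.004,"tz":0.34,"turn":0}
    - {"jaw":0.3,"tx":0.121,"ty":0.004,"tz":0.34,"turn":0}

```text
t: 22.95
tool_pos: [0.5407, 0.1461, 0.0331]
orientation: [2.137, 2.301, 0.002]
force: [-0.7, -0.6, -2.4]
opening: 0.036
```

```bash
python3 - <<'E'
from h import *
go(s2w([.010,.003,.0215]),SW)
E
```

```text
tcp [0.5407 0.1461 0.0331] yd 0.074 tilt [0.0001 0.002 ] F [-0.7 -0.6 -2.4] open 0.036 t 22.95
  -> [0.5392 0.1457 0.0215] tx -0.0007 ty -0.0051 tz 0.0387 turn 0.0000 (alt -1.0000) [q6 0.10]
```

>>> drive_tool:
  steps:
    - {"jaw":0.3,"tx":0,"ty":-0.002,"tz":0.015,"turn":0}
    - {"jaw":0.3,"tx":0,"ty":-0.002,"tz":0.028,"turn":0}
    - {"jaw":0.3,"tx":0,"ty":-0.002,"tz":0.037,"turn":0}
    - {"jaw":0.3,"tx":0,"ty":-0.002,"tz":0.037,"turn":0}
    - {"jaw":0.3,"tx":0,"ty":-0.002,"tz":0.037,"turn":0}

```text
t: 23.45
tool_pos: [0.539, 0.1464, 0.0209]
orientation: [2.137, 2.303, 0.0]
force: [-2.4, -0.7, 2.2]
opening: 0.0359
```

Contact (Fz −2.4 → +2.2). Release, lift and go towards the third.

>>> drive_tool:
  steps:
    - {"jaw":0.6,"tx":0,"ty":0,"tz":0,"turn":0}
    - {"jaw":0.6,"tx":0,"ty":0,"tz":0,"turn":0}
    - {"jaw":0.6,"tx":0,"ty":0,"tz":0,"turn":0}
    - {"jaw":0.6,"tx":0,"ty":0,"tz":-0.1,"turn":0}
    - {"jaw":0.6,"tx":0,"ty":0,"tz":-0.25,"turn":0}
    - {"jaw":0.65,"tx":0,"ty":0,"tz":-0.35,"turn":0}
    - {"jaw":0.65,"tx":-0.15,"ty":0,"tz":-0.4,"turn":0}
    - {"jaw":0.65,"tx":-0.3,"ty":-0.1,"tz":-0.4,"turn":0}
    - {"jaw":0.65,"tx":-0.45,"ty":-0.18,"tz":-0.4,"turn":0}
    - {"jaw":0.65,"tx":-0.6,"ty":-0.26,"tz":-0.4,"turn":0}
    - {"jaw":0.65,"tx":-0.75,"ty":-0.34,"tz":-0.4,"turn":0}
    - {"jaw":0.65,"tx":-0.9,"ty":-0.42,"tz":-0.4,"turn":0}

```text
t: 24.65
tool_pos: [0.4358, -0.1266, 0.1409]
orientation: [2.136, 2.302, 0.001]
force: [1.0, -0.3, 0.5]
opening: 0.061
```

```bash
python3 - <<'E'
from chk import *
chk(14)
go([.4170,-.245,.07],SW)
E
```

```text
s14 px [287. 235.] mid [ 0.5127 -0.1183] enc 0.5138 -0.1174 d 0.0427 ztop 0.0327 [109.  92. 145.]
s14 px [228. 262.] mid [ 0.3376 -0.1441] enc 0.3381 -0.1442 d 0.0405 ztop 0.0326 [ 39.  43. 172.]
s14 px [275. 280.] mid [ 0.4167 -0.244 ] enc 0.4174 -0.2435 d 0.0391 ztop 0.0347 [184. 189. 189.]
s14 px [308. 286.] mid [ 0.4786 -0.2944] enc 0.4788 -0.2931 d 0.0417 ztop 0.0335 [102. 105. 104.]
c14 px [285. 249.] mid [ 0.513 -0.119] enc 0.5129 -0.1187 d 0.04 ztop 0.0325 [102.  90. 137.]
c14 px [222. 286.] mid [ 0.3376 -0.1441] enc 0.3374 -0.1442 d 0.041 ztop 0.0322 [ 52.  54. 158.]
c14 px [279. 303.] mid [ 0.4169 -0.2452] enc 0.4169 -0.2454 d 0.0391 ztop 0.0344 [179. 184. 187.]
c14 px [318. 308.] mid [ 0.4782 -0.2951] enc 0.4782 -0.2948 d 0.0419 ztop 0.0332 [ 96. 100. 101.]
 bay [229. 173.] stage mid [0.0072 0.0438 0.0373] ztop 0.0434 topslope [0.05 0.01]
tcp [ 0.4347 -0.13    0.1409] yd 0.068 tilt [-0.0022 -0.0002] F [0.7 0.4 0.2] open 0.06 t 24.75
  -> [ 0.417 -0.245  0.07 ] tx -0.3779 ty -0.0850 tz 0.2371 turn -0.0018 (alt 0.9982) [q6 -0.47]
```

>>> drive_tool:
  steps:
    - {"jaw":0.65,"tx":-0.15,"ty":-0.04,"tz":0,"turn":0}
    - {"jaw":0.65,"tx":-0.3,"ty":-0.08,"tz":0.0,"turn":0}
    - {"jaw":0.65,"tx":-0.385,"ty":-0.083,"tz":0.1,"turn":-0.001}
    - {"jaw":0.65,"tx":-0.385,"ty":-0.083,"tz":0.237,"turn":-0.001}
    - {"jaw":0.65,"tx":-0.385,"ty":-0.083,"tz":0.237,"turn":-0.001}
    - {"jaw":0.65,"tx":-0.385,"ty":-0.083,"tz":0.237,"turn":-0.001}
    - {"jaw":0.65,"tx":-0.385,"ty":-0.083,"tz":0.237,"turn":-0.001}

```text
t: 25.45
tool_pos: [0.422, -0.242, 0.0716]
orientation: [2.13, 2.305, 0.001]
force: [0.7, -0.6, 0.7]
opening: 0.0603
```

```bash
python3 - <<'E'
from chk import *
chk(15)
go([.4170,-.245,.009],SW)
E
```

```text
s15 px [228. 262.] mid [ 0.3379 -0.1437] enc 0.3371 -0.1427 d 0.0409 ztop 0.033 [ 42.  46. 178.]
s15 px [275. 279.] mid [ 0.4167 -0.244 ] enc 0.4161 -0.2433 d 0.0397 ztop 0.0346 [128. 132. 132.]
s15 px [308. 286.] mid [ 0.4786 -0.2939] enc 0.4785 -0.2938 d 0.0421 ztop 0.0336 [103. 106. 106.]
 bay [249. 174.] stage mid [0.0083 0.0298 0.0388] ztop 0.0448 topslope [ 0.06 -0.02]
c15 px [222. 286.] mid [ 0.3372 -0.1449] enc 0.3375 -0.1441 d 0.0394 ztop 0.0322 [ 58.  61. 172.]
c15 px [279. 303.] mid [ 0.4169 -0.2455] enc 0.4166 -0.244 d 0.04 ztop 0.0343 [119. 123. 126.]
c15 px [318. 309.] mid [ 0.478  -0.2948] enc 0.4784 -0.2938 d 0.0423 ztop 0.0335 [ 97. 101. 102.]
 bay [234. 177.] stage mid [0.0084 0.028  0.0381] ztop 0.0447 topslope [ 0.04 -0.02]
tcp [ 0.4222 -0.2424  0.0719] yd 0.079 tilt [-0.0024  0.0028] F [ 1.3 -0.8 -0.4] open 0.0606 t 25.55
  -> [ 0.417 -0.245  0.009] tx -0.0069 ty -0.0185 tz 0.2095 turn 0.0016 (alt -0.9984) [q6 -0.71]
```

>>> drive_tool:
  steps:
    - {"jaw":0.65,"tx":-0.006,"ty":-0.016,"tz":0.1,"turn":0}
    - {"jaw":0.65,"tx":-0.006,"ty":-0.016,"tz":0.17,"turn":0}
    - {"jaw":0.65,"tx":-0.006,"ty":-0.016,"tz":0.208,"turn":0}
    - {"jaw":0.65,"tx":-0.006,"ty":-0.016,"tz":0.208,"turn":0}
    - {"jaw":0.3,"tx":-0.006,"ty":-0.016,"tz":0.208,"turn":0}
    - {"jaw":0.3,"tx":-0.006,"ty":-0.016,"tz":0.208,"turn":0}
    - {"jaw":0.3,"tx":-0.006,"ty":-0.016,"tz":0.208,"turn":0}
    - {"jaw":0.3,"tx":-0.006,"ty":-0.016,"tz":0.208,"turn":0}
    - {"jaw":0.3,"tx":-0.006,"ty":-0.016,"tz":0.208,"turn":0}
    - {"jaw":0.3,"tx":-0.006,"ty":-0.016,"tz":0.208,"turn":0}
    - {"jaw":0.3,"tx":-0.006,"ty":-0.016,"tz":0.208,"turn":0}
  force: 25

```text
t: 26.65
tool_pos: [0.4169, -0.2448, 0.0083]
orientation: [2.132, 2.304, 0.001]
force: [1.3, 0.2, 6.9]
opening: 0.0364
```

```bash
python3 - <<'E'
from h import *
go(s2w([.010,-.045,.13]),SW)
E
```

```text
tcp [ 0.4169 -0.2448  0.0083] yd 0.078 tilt [-0.0013  0.0019] F [1.3 0.2 6.9] open 0.0364 t 26.65
  -> [0.5427 0.0979 0.13  ] tx 1.1056 ty 0.5075 tz -0.4061 turn 0.0012 (alt -0.9988) [q6 -0.72]
```

View pics/s15c.png

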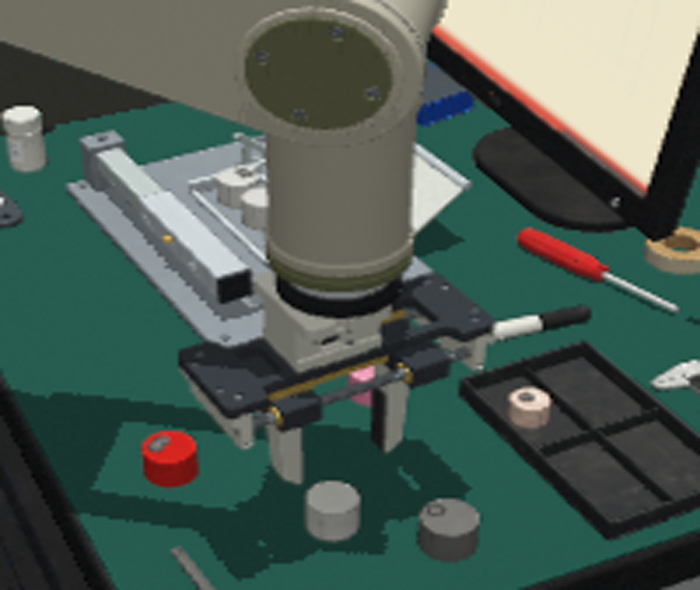

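Two discs stand in the bay, pink just occluded. Carry the third.

>>> drive_tool:
  steps:
    - {"jaw":0.3,"tx":0,"ty":0,"tz":-0.1,"turn":0}
    - {"jaw":0.3,"tx":0,"ty":0,"tz":-0.25,"turn":0}
    - {"jaw":0.3,"tx":0.05,"ty":0.03,"tz":-0.38,"turn":0}
    - {"jaw":0.3,"tx":0.2,"ty":0.1,"tz":-0.42,"turn":0}
    - {"jaw":0.3,"tx":0.35,"ty":0.17,"tz":-0.42,"turn":0}
    - {"jaw":0.3,"tx":0.5,"ty":0.24,"tz":-0.42,"turn":0}
    - {"jaw":0.3,"tx":0.65,"ty":0.32,"tz":-0.42,"turn":0}
    - {"jaw":0.3,"tx":0.8,"ty":0.4,"tz":-0.42,"turn":0}
    - {"jaw":0.3,"tx":0.95,"ty":0.47,"tz":-0.42,"turn":0}
    - {"jaw":0.3,"tx":1,"ty":0.507,"tz":-0.42,"turn":0}
    - {"jaw":0.3,"tx":1,"ty":0.507,"tz":-0.42,"turn":0}
    - {"jaw":0.3,"tx":1,"ty":0.507,"tz":-0.42,"turn":0}

```text
t: 27.85
tool_pos: [0.5433, 0.0668, 0.1322]
orientation: [-2.131, -2.307, 0.003]
force: [-0.3, 0.1, -2.8]
opening: 0.0368
```

```bash
python3 - <<'E'
from h import *
go(s2w([.010,-.045,.05]),SW)
E
```

```text
tcp [0.5433 0.0668 0.1322] yd 0.079 tilt [-0.0004 -0.0021] F [-0.3  0.1 -2.8] open 0.0368 t 27.85
  -> [0.5427 0.0979 0.05  ] tx 0.1036 ty 0.0066 tz 0.2741 turn 0.0016 (alt -0.9984) [q6 -0.05]
```

>>> drive_tool:
  steps:
    - {"jaw":0.3,"tx":0.1036,"ty":0.006,"tz":0,"turn":0.001}
    - {"jaw":0.3,"tx":0.1036,"ty":0.006,"tz":0.1,"turn":0.001}
    - {"jaw":0.3,"tx":0.1036,"ty":0.006,"tz":0.2,"turn":0.001}
    - {"jaw":0.3,"tx":0.1036,"ty":0.006,"tz":0.28,"turn":0.001}
    - {"jaw":0.3,"tx":0.1036,"ty":0.006,"tz":0.32,"turn":0.001}
    - {"jaw":0.3,"tx":0.1036,"ty":0.006,"tz":0.34,"turn":0.001}
    - {"jaw":0.3,"tx":0.1036,"ty":0.006,"tz":0.34,"turn":0.001}
    - {"jaw":0.3,"tx":0.1036,"ty":0.006,"tz":0.34,"turn":0.001}

```text
t: 28.65
tool_pos: [0.5446, 0.0975, 0.0325]
orientation: [2.137, 2.301, 0.002]
force: [0.1, -1.1, -2.6]
opening: 0.0367
```

```bash
python3 - <<'E'
from h import *
go(s2w([.010,-.045,.0208]),SW)
E
```

```text
tcp [0.5446 0.0975 0.0325] yd 0.074 tilt [-0.     0.002] F [ 0.1 -1.1 -2.6] open 0.0367 t 28.65
  -> [0.5427 0.0979 0.0208] tx 0.0015 ty -0.0063 tz 0.0390 turn 0.0000 (alt -1.0000) [q6 0.01]
```

>>> drive_tool:
  steps:
    - {"jaw":0.3,"tx":0,"ty":-0.003,"tz":0.015,"turn":0}
    - {"jaw":0.3,"tx":0,"ty":-0.003,"tz":0.028,"turn":0}
    - {"jaw":0.3,"tx":0,"ty":-0.003,"tz":0.037,"turn":0}
    - {"jaw":0.3,"tx":0,"ty":-0.003,"tz":0.037,"turn":0}
    - {"jaw":0.3,"tx":0,"ty":-0.003,"tz":0.037,"turn":0}

```text
t: 29.15
tool_pos: [0.5427, 0.0979, 0.0203]
orientation: [2.137, 2.303, 0.0]
force: [-1.4, -0.2, 1.5]
opening: 0.0365
```

>>> drive_tool:
  steps:
    - {"jaw":0.6,"tx":0,"ty":0,"tz":0,"turn":0}
    - {"jaw":0.6,"tx":0,"ty":0,"tz":0,"turn":0}
    - {"jaw":0.6,"tx":0,"ty":0,"tz":0,"turn":0}
    - {"jaw":0.6,"tx":0,"ty":0,"tz":-0.1,"turn":0}
    - {"jaw":0.6,"tx":0,"ty":0,"tz":-0.25,"turn":0}
    - {"jaw":0.65,"tx":0,"ty":0,"tz":-0.35,"turn":0}
    - {"jaw":0.65,"tx":-0.15,"ty":0,"tz":-0.4,"turn":0}
    - {"jaw":0.65,"tx":-0.3,"ty":-0.07,"tz":-0.4,"turn":0}
    - {"jaw":0.65,"tx":-0.45,"ty":-0.13,"tz":-0.4,"turn":0}
    - {"jaw":0.65,"tx":-0.6,"ty":-0.19,"tz":-0.4,"turn":0}
    - {"jaw":0.65,"tx":-0.75,"ty":-0.25,"tz":-0.4,"turn":0}
    - {"jaw":0.65,"tx":-0.9,"ty":-0.3,"tz":-0.4,"turn":0}

```text
t: 30.35
tool_pos: [0.4722, -0.1799, 0.1404]
orientation: [2.136, 2.302, 0.0]
force: [1.3, -0.1, -0.2]
opening: 0.0605
```

```bash
python3 - <<'E'
from chk import *
chk(16)
go([.4785,-.295,.07],SW)
E
```

```text
s16 px [286. 235.] mid [ 0.5129 -0.1176] enc 0.5119 -0.1174 d 0.0432 ztop 0.0327 [106.  89. 141.]
s16 px [228. 262.] mid [ 0.3376 -0.1437] enc 0.3374 -0.1426 d 0.0416 ztop 0.0327 [ 37.  41. 161.]
s16 px [308. 286.] mid [ 0.4785 -0.2943] enc 0.4787 -0.2935 d 0.0418 ztop 0.0336 [103. 107. 106.]
 bay [250. 173.] stage mid [0.009  0.0297 0.0386] ztop 0.0456 topslope [ 0.01 -0.06]
c16 px [285. 249.] mid [ 0.5122 -0.1204] enc 0.5117 -0.12 d 0.0407 ztop 0.0326 [105.  92. 140.]
c16 px [222. 286.] mid [ 0.3371 -0.1447] enc 0.3365 -0.1449 d 0.0415 ztop 0.032 [ 52.  55. 154.]
c16 px [318. 309.] mid [ 0.4779 -0.295 ] enc 0.4779 -0.2942 d 0.0413 ztop 0.0331 [105. 109. 110.]
 bay [238. 180.] stage mid [0.0088 0.0034 0.0386] ztop 0.0453 topslope [ 0.02 -0.02]
tcp [ 0.4716 -0.1833  0.1404] yd 0.069 tilt [-0.0023  0.0002] F [ 0.2 -0.  -0.4] open 0.0604 t 30.45
  -> [ 0.4785 -0.295   0.07  ] tx -0.3725 ty -0.0029 tz 0.2356 turn -0.0016 (alt 0.9984) [q6 -0.54]
```

View pics/s16c.png

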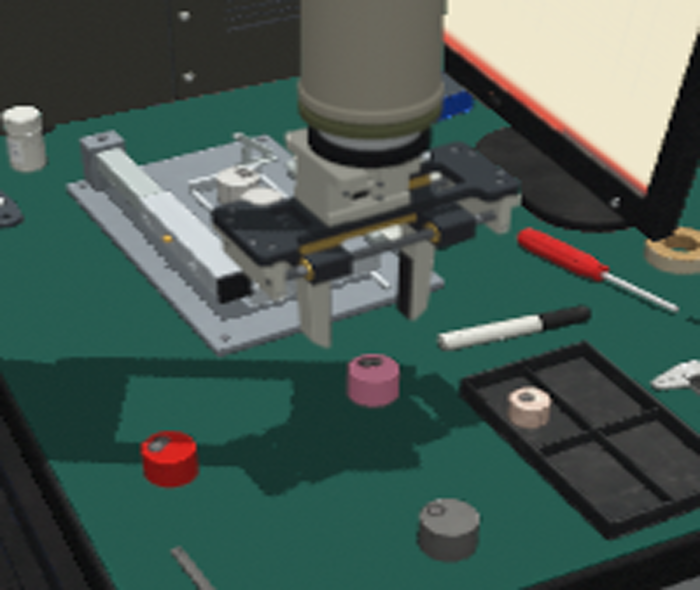

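>>> drive_tool:
  steps:
    - {"jaw":0.65,"tx":-0.15,"ty":0,"tz":0,"turn":0}
    - {"jaw":0.65,"tx":-0.3,"ty":0,"tz":0.0,"turn":0}
    - {"jaw":0.65,"tx":-0.38,"ty":0,"tz":0.1,"turn":0}
    - {"jaw":0.65,"tx":-0.38,"ty":0,"tz":0.236,"turn":0}
    - {"jaw":0.65,"tx":-0.38,"ty":0,"tz":0.236,"turn":0}
    - {"jaw":0.65,"tx":-0.38,"ty":0,"tz":0.236,"turn":0}
    - {"jaw":0.65,"tx":-0.38,"ty":0,"tz":0.236,"turn":0}

```text
t: 31.15
tool_pos: [0.483, -0.2918, 0.0715]
orientation: [2.134, 2.302, 0.001]
force: [0.9, -0.3, -0.1]
opening: 0.0604
```

```bash
python3 - <<'E'
from chk import *
chk(17)
go([.4784,-.295,.009],SW)
E
```

```text
s17 px [228. 262.] mid [ 0.3378 -0.1438] enc 0.3363 -0.1438 d 0.0426 ztop 0.0327 [ 28.  30. 122.]
s17 px [308. 286.] mid [ 0.4786 -0.2945] enc 0.4787 -0.294 d 0.0415 ztop 0.0339 [66. 68. 67.]
 bay [255. 179.] stage mid [0.0085 0.0047 0.0389] ztop 0.0453 topslope [ 0.05 -0.01]
c17 px [285. 247.] mid [ 0.5123 -0.1175] enc 0.5132 -0.1184 d 0.0399 ztop 0.0326 [163. 146. 205.]
c17 px [222. 286.] mid [ 0.3375 -0.1447] enc 0.3374 -0.1439 d 0.0412 ztop 0.0323 [ 39.  41. 121.]
c17 px [319. 308.] mid [ 0.4781 -0.2952] enc 0.4785 -0.2959 d 0.0428 ztop 0.0334 [66. 69. 70.]
 bay [240. 183.] stage mid [0.0079 0.0027 0.0389] ztop 0.045 topslope [ 0.04 -0.02]
tcp [ 0.4832 -0.2922  0.0719] yd 0.076 tilt [-0.0025  0.0031] F [0.  0.4 0.3] open 0.0605 t 31.25
  -> [ 0.4784 -0.295   0.009 ] tx -0.0077 ty -0.0175 tz 0.2096 turn 0.0006 (alt -0.9994) [q6 -0.71]
```

View pics/s17c.png

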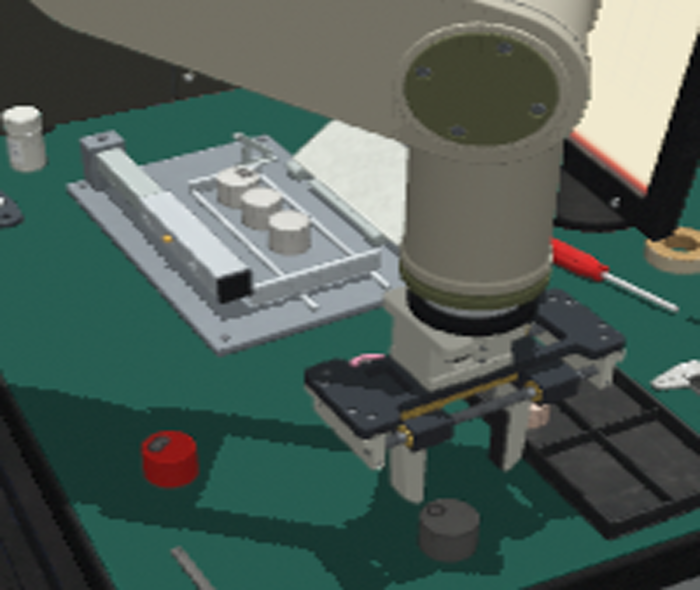

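Three discs in the bay in a row; dark disc under the gripper.

>>> drive_tool:
  steps:
    - {"jaw":0.65,"tx":-0.006,"ty":-0.016,"tz":0.1,"turn":0}
    - {"jaw":0.65,"tx":-0.006,"ty":-0.016,"tz":0.17,"turn":0}
    - {"jaw":0.65,"tx":-0.006,"ty":-0.016,"tz":0.206,"turn":0}
    - {"jaw":0.65,"tx":-0.006,"ty":-0.016,"tz":0.206,"turn":0}
    - {"jaw":0.3,"tx":-0.006,"ty":-0.016,"tz":0.206,"turn":0}
    - {"jaw":0.3,"tx":-0.006,"ty":-0.016,"tz":0.206,"turn":0}
    - {"jaw":0.3,"tx":-0.006,"ty":-0.016,"tz":0.206,"turn":0}
    - {"jaw":0.3,"tx":-0.006,"ty":-0.016,"tz":0.206,"turn":0}
    - {"jaw":0.3,"tx":-0.006,"ty":-0.016,"tz":0.206,"turn":0}
    - {"jaw":0.3,"tx":-0.006,"ty":-0.016,"tz":0.206,"turn":0}
    - {"jaw":0.3,"tx":-0.006,"ty":-0.016,"tz":0.206,"turn":0}
  force: 25

```text
t: 32.35
tool_pos: [0.4782, -0.2947, 0.009]
orientation: [2.135, 2.301, 0.001]
force: [1.7, 0.7, 5.5]
opening: 0.0396
```

```bash
python3 - <<'E'
from h import *
n='s17'
P,m=cloud(n);S2=np.stack([*w2s([P[...,0],P[...,1],P[...,2]])],-1)
q=S2[m&(S2[...,2]>.038)&(S2[...,2]<.05)&(abs(S2[...,0]-.01)<.028)&(S2[...,1]>-.117)&(S2[...,1]<.075)]
h,e=np.histogram(q[:,1],np.arange(-.12,.08,.004)); print([(round(float(a),3),int(c)) for a,c in zip(e,h)])
go(s2w([.010,-.093,.13]),SW)
E
```

```text
[(-0.12, 1), (-0.116, 0), (-0.112, 0), (-0.108, 0), (-0.104, 0), (-0.1, 0), (-0.096, 0), (-0.092, 0), (-0.088, 0), (-0.084, 0), (-0.08, 0), (-0.076, 0), (-0.072, 0), (-0.068, 0), (-0.064, 6), (-0.06, 14), (-0.056, 13), (-0.052, 11), (-0.048, 6), (-0.044, 12), (-0.04, 11), (-0.036, 4), (-0.032, 7), (-0.028, 2), (-0.024, 0), (-0.02, 0), (-0.016, 6), (-0.012, 11), (-0.008, 12), (-0.004, 6), (0.0, 11), (0.004, 9), (0.008, 9), (0.012, 9), (0.016, 5), (0.02, 2), (0.024, 0), (0.028, 1), (0.032, 2), (0.036, 9), (0.04, 12), (0.044, 8), (0.048, 12), (0.052, 6), (0.056, 10), (0.06, 6), (0.064, 6), (0.068, 4), (0.072, 1)]
tcp [ 0.4782 -0.2947  0.009 ] yd 0.075 tilt [-0.0017  0.0024] F [1.7 0.7 5.5] open 0.0396 t 32.35
  -> [0.5462 0.05   0.13  ] tx 1.1283 ty 0.3129 tz -0.4045 turn 0.0002 (alt -0.9998) [q6 -0.72]
```

>>> drive_tool:
  steps:
    - {"jaw":0.3,"tx":0,"ty":0,"tz":-0.1,"turn":0}
    - {"jaw":0.3,"tx":0,"ty":0,"tz":-0.25,"turn":0}
    - {"jaw":0.3,"tx":0.05,"ty":0.03,"tz":-0.38,"turn":0}
    - {"jaw":0.3,"tx":0.2,"ty":0.06,"tz":-0.42,"turn":0}
    - {"jaw":0.3,"tx":0.35,"ty":0.1,"tz":-0.42,"turn":0}
    - {"jaw":0.3,"tx":0.5,"ty":0.14,"tz":-0.42,"turn":0}
    - {"jaw":0.3,"tx":0.65,"ty":0.18,"tz":-0.42,"turn":0}
    - {"jaw":0.3,"tx":0.8,"ty":0.22,"tz":-0.42,"turn":0}
    - {"jaw":0.3,"tx":0.95,"ty":0.28,"tz":-0.42,"turn":0}
    - {"jaw":0.3,"tx":1,"ty":0.31,"tz":-0.42,"turn":0}
    - {"jaw":0.3,"tx":1,"ty":0.31,"tz":-0.42,"turn":0}
    - {"jaw":0.3,"tx":1,"ty":0.31,"tz":-0.42,"turn":0}

```text
t: 33.55
tool_pos: [0.5466, 0.0121, 0.1328]
orientation: [-2.135, -2.303, 0.002]
force: [0.1, -0.3, -3.0]
opening: 0.0395
```

```bash
python3 - <<'E'
from h import *
go(s2w([.010,-.0925,.05]),SW)
E
```

```text
tcp [0.5466 0.0121 0.1328] yd 0.076 tilt [-0.0004 -0.0016] F [ 0.1 -0.3 -3. ] open 0.0395 t 33.55
  -> [0.5462 0.0505 0.05  ] tx 0.1279 ty 0.0089 tz 0.2760 turn 0.0006 (alt -0.9994) [q6 -0.15]
```

>>> drive_tool:
  steps:
    - {"jaw":0.3,"tx":0.1,"ty":0.006,"tz":0,"turn":0}
    - {"jaw":0.3,"tx":0.128,"ty":0.006,"tz":0.0,"turn":0}
    - {"jaw":0.3,"tx":0.128,"ty":0.006,"tz":0.1,"turn":0}
    - {"jaw":0.3,"tx":0.128,"ty":0.006,"tz":0.16,"turn":0}
    - {"jaw":0.3,"tx":0.128,"ty":0.006,"tz":0.16,"turn":0}
    - {"jaw":0.3,"tx":0.128,"ty":0.006,"tz":0.16,"turn":0}

```text
t: 34.15
tool_pos: [0.5458, 0.0495, 0.0855]
orientation: [-2.138, -2.301, 0.001]
force: [0.2, 0.8, -2.7]
opening: 0.0396
```

```bash
python3 - <<'E'
from h import *
go(s2w([.010,-.0925,.0213]),SW)
E
```

```text
tcp [0.5458 0.0495 0.0855] yd 0.074 tilt [-0.0002 -0.0011] F [ 0.2  0.8 -2.7] open 0.0396 t 34.15
  -> [0.5462 0.0505 0.0213] tx 0.0033 ty 0.0019 tz 0.2139 turn -0.0001 (alt 0.9999) [q6 -0.08]
```

>>> drive_tool:
  steps:
    - {"jaw":0.3,"tx":0.002,"ty":0,"tz":0.1,"turn":0}
    - {"jaw":0.3,"tx":0.002,"ty":0,"tz":0.16,"turn":0}
    - {"jaw":0.3,"tx":0.002,"ty":0,"tz":0.185,"turn":0}
    - {"jaw":0.3,"tx":0.002,"ty":0,"tz":0.198,"turn":0}
    - {"jaw":0.3,"tx":0.002,"ty":0,"tz":0.208,"turn":0}
    - {"jaw":0.3,"tx":0.002,"ty":0,"tz":0.213,"turn":0}
    - {"jaw":0.3,"tx":0.002,"ty":0,"tz":0.213,"turn":0}

```text
t: 34.85
tool_pos: [0.5468, 0.0511, 0.0223]
orientation: [2.136, 2.302, 0.001]
force: [0.0, -0.4, -3.3]
opening: 0.0395
```

```bash
python3 - <<'E'
from h import *
go(s2w([.010,-.0925,.0213]),SW)
E
```

```text
tcp [0.5468 0.0511 0.0223] yd 0.075 tilt [-0.0001  0.0012] F [ 0.  -0.4 -3.3] open 0.0395 t 34.85
  -> [0.5462 0.0505 0.0213] tx -0.0018 ty -0.0020 tz 0.0033 turn 0.0002 (alt -0.9998) [q6 -0.07]
```

>>> drive_tool:
  steps:
    - {"jaw":0.3,"tx":0,"ty":0,"tz":0.004,"turn":0}
    - {"jaw":0.3,"tx":0,"ty":0,"tz":0.004,"turn":0}
    - {"jaw":0.6,"tx":0,"ty":0,"tz":0.004,"turn":0}
    - {"jaw":0.6,"tx":0,"ty":0,"tz":0.004,"turn":0}
    - {"jaw":0.6,"tx":0,"ty":0,"tz":0.004,"turn":0}
    - {"jaw":0.6,"tx":0,"ty":0,"tz":-0.1,"turn":0}
    - {"jaw":0.6,"tx":0,"ty":0,"tz":-0.25,"turn":0}
    - {"jaw":0.65,"tx":0,"ty":0,"tz":-0.4,"turn":0}
    - {"jaw":0.65,"tx":0,"ty":0,"tz":-0.55,"turn":0}
    - {"jaw":0.3,"tx":0,"ty":-0.15,"tz":-0.7,"turn":0}
    - {"jaw":0.3,"tx":0,"ty":-0.3,"tz":-0.7,"turn":0}
    - {"jaw":0.3,"tx":0,"ty":-0.3,"tz":-0.7,"turn":0}

```text
t: 36.05
tool_pos: [0.4537, 0.0444, 0.2337]
orientation: [2.135, 2.301, 0.003]
force: [0.7, 0.1, -0.1]
opening: 0.041
```

```bash
python3 - <<'E'
from chk import *
chk(18)
for n in ['s18','c18']:
  P,m=cloud(n);S2=np.stack([*w2s([P[...,0],P[...,1],P[...,2]])],-1)
  for c,(a,b) in dict(c=(.03,.075),b=(-.02,.024),d=(-.066,-.024),a=(-.116,-.069)).items():
    q=S2[m&(S2[...,2]>.039)&(S2[...,2]<.052)&(abs(S2[...,0]-.01)<.028)&(S2[...,1]>a)&(S2[...,1]<b)]
    if len(q)>20: print(n,c,len(q),q.mean(0).round(4),'slope',np.linalg.lstsq(np.c_[q[:,:2],np.ones(len(q))],q[:,2],rcond=None)[0][:2].round(3))
  k=m&(S2[...,0]>.085)&(S2[...,0]<.17)&(abs(S2[...,1]+.0)<.10)&(S2[...,2]>.03)&(S2[...,2]<.13)
  q=S2[k]; a=np.polyfit(q[:,0],q[:,2],1); print('refl',len(q),np.pi-np.arctan(a[0]))
print(w2s(robot.read_state()['tool_pos']))
E
```

```text
s18 px [286. 235.] mid [ 0.5123 -0.1182] enc 0.5131 -0.1181 d 0.0402 ztop 0.0327 [156. 134. 197.]
s18 px [228. 262.] mid [ 0.3375 -0.1428] enc 0.3377 -0.1425 d 0.0407 ztop 0.0324 [ 40.  45. 175.]
 bay [259. 183.] stage mid [ 0.0087 -0.0195  0.0388] ztop 0.0455 topslope [ 0.05 -0.  ]
c18 px [285. 249.] mid [ 0.5124 -0.1192] enc 0.5129 -0.1193 d 0.0409 ztop 0.0325 [148. 130. 190.]
c18 px [222. 286.] mid [ 0.3375 -0.1445] enc 0.3375 -0.1442 d 0.0399 ztop 0.0321 [ 58.  61. 170.]
 bay [245. 188.] stage mid [ 0.0081 -0.0202  0.0387] ztop 0.0449 topslope [ 0.04 -0.01]
s18 c 77 [0.0092 0.0509 0.0431] slope [-0.004  0.02 ]
s18 b 77 [0.0074 0.0024 0.0448] slope [0.05  0.023]
s18 d 86 [ 0.0077 -0.0468  0.0449] slope [0.063 0.043]
s18 a 99 [ 0.0086 -0.0936  0.044 ] slope [0.022 0.029]
refl 1077 2.4537207020372698
c18 c 104 [0.0091 0.0508 0.0423] slope [-0.023  0.016]
c18 b 104 [0.0075 0.0019 0.0444] slope [0.023 0.036]
c18 d 114 [ 0.0075 -0.0468  0.0443] slope [0.025 0.038]
c18 a 138 [ 0.0081 -0.0937  0.0437] slope [0.013 0.021]
refl 1527 2.4585751905323665
[-0.0803202  -0.09192919  0.23250505]
```

View pics/s18c.png

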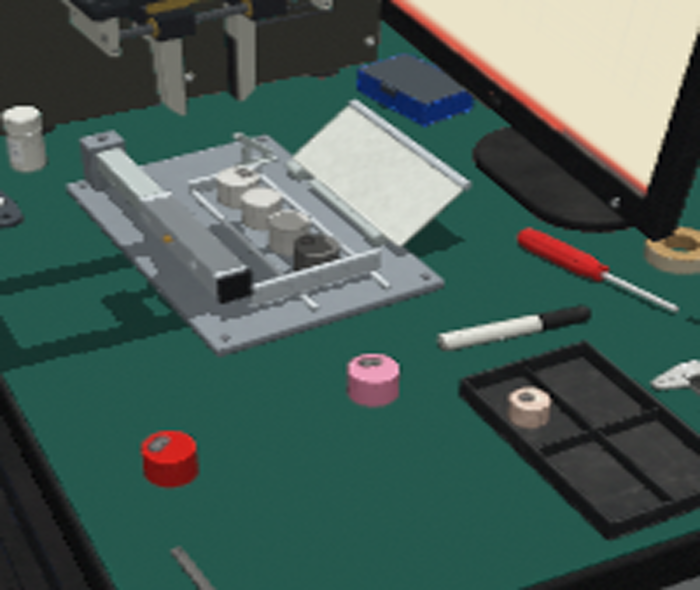

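```bash
python3 - <<'E'
from h import *
for n in ['s18','c18']:
  P,m=cloud(n)
  for z0 in np.arange(.02,.5,.04):
    q=P[m&(P[...,2]>z0)&(P[...,2]<z0+.04)&(P[...,0]>.62)&(P[...,0]<1)&(P[...,1]>-.02)&(P[...,1]<.33)]
    if len(q)>5: print(n,z0.round(2),len(q),'x',np.percentile(q[:,0],[2,50]).round(3),'y',np.percentile(q[:,1],[2,98]).round(3))
go(s2w([.170,-.010,.2]),SW+np.pi/2)
E
```

```text
s18 0.02 855 x [0.621 0.644] y [-0.003  0.324]
s18 0.06 801 x [0.647 0.672] y [-0.003  0.298]
s18 0.1 794 x [0.769 0.778] y [-0.014  0.322]
s18 0.14 774 x [0.776 0.784] y [-0.016  0.321]
s18 0.18 820 x [0.781 0.789] y [-0.015  0.323]
s18 0.22 855 x [0.786 0.794] y [-0.016  0.322]
s18 0.26 899 x [0.791 0.798] y [-0.015  0.32 ]
s18 0.3 946 x [0.796 0.803] y [-0.016  0.321]
s18 0.34 948 x [0.801 0.808] y [-0.014  0.318]
s18 0.38 555 x [0.802 0.811] y [-0.015  0.317]
c18 0.02 1178 x [0.62  0.643] y [-0.002  0.325]
c18 0.06 1142 x [0.647 0.672] y [-0.002  0.302]
c18 0.1 1172 x [0.769 0.778] y [-0.015  0.321]
c18 0.14 1132 x [0.776 0.783] y [-0.015  0.321]
c18 0.18 1187 x [0.781 0.789] y [-0.013  0.32 ]
c18 0.22 1272 x [0.786 0.793] y [-0.015  0.321]
c18 0.26 1342 x [0.791 0.798] y [-0.015  0.32 ]
c18 0.3 1416 x [0.796 0.803] y [-0.014  0.32 ]
c18 0.34 1430 x [0.801 0.807] y [-0.014  0.322]
c18 0.38 788 x [0.802 0.811] y [-0.014  0.321]
tcp [0.4561 0.0444 0.2325] yd 0.075 tilt [-0.0003  0.0027] F [-0.6  0.6  0.1] open 0.0329 t 36.15
  -> [0.6997 0.1446 0.2   ] tx 0.2726 ty 0.8343 tz 0.1105 turn -0.4998 (alt 0.5002) [q6 -0.09]
```

>>> drive_tool:
  steps:
    - {"jaw":0.3,"tx":0,"ty":0,"tz":0,"turn":-0.045}
    - {"jaw":0.3,"tx":0,"ty":0,"tz":0,"turn":-0.09}
    - {"jaw":0.3,"tx":0,"ty":0,"tz":0,"turn":-0.135}
    - {"jaw":0.3,"tx":0,"ty":0,"tz":0,"turn":-0.18}
    - {"jaw":0.3,"tx":0,"ty":0,"tz":0,"turn":-0.225}
    - {"jaw":0.3,"tx":0,"ty":0,"tz":0,"turn":-0.27}
    - {"jaw":0.3,"tx":0,"ty":0,"tz":0,"turn":-0.315}
    - {"jaw":0.3,"tx":0,"ty":0,"tz":0,"turn":-0.36}
    - {"jaw":0.3,"tx":0,"ty":0,"tz":0,"turn":-0.405}
    - {"jaw":0.3,"tx":0,"ty":0,"tz":0,"turn":-0.45}
    - {"jaw":0.3,"tx":0,"ty":0,"tz":0,"turn":-0.495}
    - {"jaw":0.3,"tx":0,"ty":0,"tz":0,"turn":-0.5}

```text
t: 37.35
tool_pos: [0.4571, 0.0444, 0.2306]
orientation: [0.121, -3.138, -0.0]
force: [0.1, 0.1, 0.7]
opening: 0.0275
```

```bash
python3 - <<'E'
from h import *
go(s2w([.166,-.010,.18]),SW+np.pi/2)
E
```

```text
tcp [0.4571 0.0444 0.2306] yd 1.648 tilt [0.0014 0.0001] F [0.1 0.1 0.7] open 0.0275 t 37.35
  -> [0.6957 0.1443 0.18  ] tx -0.8188 ty 0.2705 tz 0.1677 turn 0.0011 (alt -0.9989) [q6 -1.66]
```

>>> drive_tool:
  steps:
    - {"jaw":0.3,"tx":-0.12,"ty":0.05,"tz":0,"turn":0}
    - {"jaw":0.3,"tx":-0.24,"ty":0.1,"tz":0,"turn":0}
    - {"jaw":0.3,"tx":-0.36,"ty":0.15,"tz":0,"turn":0}
    - {"jaw":0.3,"tx":-0.48,"ty":0.2,"tz":0.05,"turn":0}
    - {"jaw":0.3,"tx":-0.6,"ty":0.25,"tz":0.1,"turn":0}
    - {"jaw":0.3,"tx":-0.7,"ty":0.27,"tz":0.16,"turn":0}
    - {"jaw":0.3,"tx":-0.78,"ty":0.27,"tz":0.16,"turn":0.001}
    - {"jaw":0.3,"tx":-0.815,"ty":0.27,"tz":0.16,"turn":0.001}
    - {"jaw":0.3,"tx":-0.815,"ty":0.27,"tz":0.16,"turn":0.001}
    - {"jaw":0.3,"tx":-0.815,"ty":0.27,"tz":0.16,"turn":0.001}
    - {"jaw":0.3,"tx":-0.815,"ty":0.27,"tz":0.16,"turn":0.001}

```text
t: 38.45
tool_pos: [0.6938, 0.1434, 0.1833]
orientation: [0.11, -3.139, 0.0]
force: [-0.2, -0.5, 0.2]
opening: 0.028
```

```bash
python3 - <<'E'
from h import *
go(s2w([.166,-.010,.068]),SW+np.pi/2)
snap('side','s19'); snap('wrist','w19')
print(w2s(robot.read_state()['tool_pos']))
im=load('s19')['im']; cv2.imwrite('pics/s19c.png',cv2.resize(im[80:260,200:380],None,fx=4,fy=3.3,interpolation=cv2.INTER_CUBIC))
E
```

```text
tcp [0.6938 0.1434 0.1833] yd 1.641 tilt [0.0004 0.    ] F [-0.2 -0.5  0.2] open 0.028 t 38.45
  -> [0.6957 0.1443 0.068 ] tx -0.0066 ty 0.0026 tz 0.3844 turn -0.0012 (alt 0.9988) [q6 -1.51]
[ 0.16409239 -0.01076988  0.18389506]
```

View pics/s19c.png

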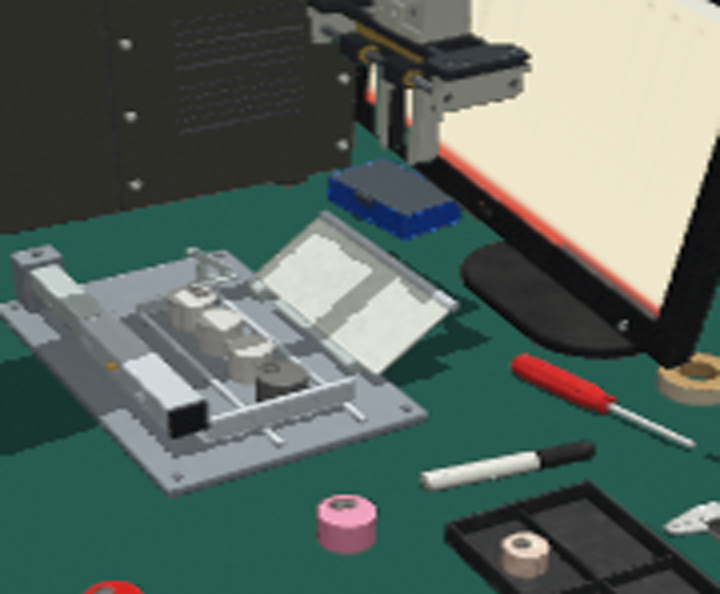

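View pics/w19.png

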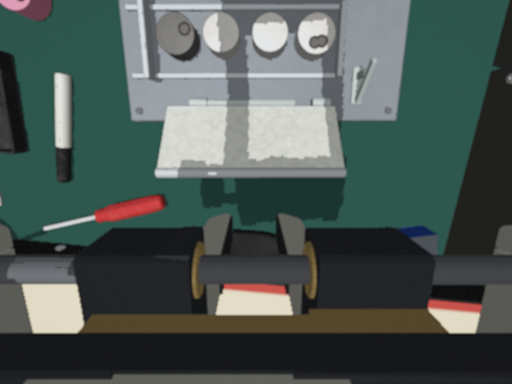

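```bash
python3 - <<'E'
from h import *
for v in (167,172,176): print(v,w2s(onz('w19',250,v,.080)))
P,m=cloud('s19');S2=np.stack([*w2s([P[...,0],P[...,1],P[...,2]])],-1)
q=S2[m&(S2[...,0]>.085)&(S2[...,0]<.2)&(abs(S2[...,1])<.10)&(S2[...,2]>.03)&(S2[...,2]<.10)]
print(np.percentile(q[:,0],[98,99.5]),np.percentile(q[:,2],[98,99.8]))
go(s2w([.166,-.010,.068]),SW+np.pi/2)
E
```

```text
167 [ 0.14263114 -0.0139127   0.08      ]
172 [ 0.14770926 -0.01395003  0.08      ]
176 [ 0.15180476 -0.01398013  0.08      ]
[0.1474238 0.149837 ] [0.08487403 0.08710051]
tcp [0.6938 0.1434 0.1839] yd 1.642 tilt [-0.0003  0.    ] F [-0.3 -0.5  0.5] open 0.0282 t 38.55
  -> [0.6957 0.1443 0.068 ] tx -0.0062 ty 0.0026 tz 0.3863 turn -0.0010 (alt 0.9990) [q6 -1.51]
```

>>> drive_tool:
  steps:
    - {"jaw":0.3,"tx":-0.013,"ty":0,"tz":0.05,"turn":0}
    - {"jaw":0.3,"tx":-0.013,"ty":0,"tz":0.15,"turn":0}
    - {"jaw":0.3,"tx":-0.013,"ty":0,"tz":0.25,"turn":0}
    - {"jaw":0.3,"tx":-0.013,"ty":0,"tz":0.32,"turn":0}
    - {"jaw":0.3,"tx":-0.013,"ty":0,"tz":0.36,"turn":0}
    - {"jaw":0.3,"tx":-0.013,"ty":0,"tz":0.385,"turn":0}
    - {"jaw":0.3,"tx":-0.013,"ty":0,"tz":0.385,"turn":0}
    - {"jaw":0.3,"tx":-0.013,"ty":0,"tz":0.385,"turn":0}

```text
t: 39.35
tool_pos: [0.6989, 0.1438, 0.0693]
orientation: [-0.112, 3.138, 0.0]
force: [-0.6, -0.5, 0.4]
opening: 0.028
```

```bash
python3 - <<'E'
from h import *
go(s2w([.166,-.010,.068]),SW+np.pi/2)
print(w2s(robot.read_state()['tool_pos']))
# planned trajectory: theta -> tip centre (x, z) in stage
for th in np.arange(2.45,0.9,-.15):
  xe=75-90*np.cos(th); ze=22+90*np.sin(th); d=np.interp(th,[0.9,1.3,1.7,2.4],[2,4,8,10])
  print(round(th,2),'x',round(xe+5+7.5,1),'z',round(ze-d,1))
E
```

```text
tcp [0.6989 0.1438 0.0693] yd 1.642 tilt [-0.0018  0.0001] F [-0.6 -0.5  0.4] open 0.028 t 39.35
  -> [0.6957 0.1443 0.068 ] tx 0.0104 ty 0.0025 tz 0.0043 turn -0.0008 (alt 0.9992) [q6 -1.51]
[ 0.16911748 -0.01076597  0.06930611]
2.45 x 156.8 z 69.4
2.3 x 147.5 z 79.4
2.15 x 136.8 z 88.0
2.0 x 125.0 z 95.0
1.85 x 112.3 z 100.1
1.7 x 99.1 z 103.2
1.55 x 85.6 z 105.5
1.4 x 72.2 z 105.7
1.25 x 59.1 z 103.7
1.1 x 46.7 z 99.2
0.95 x 35.1 z 93.0
```

>>> drive_tool:
  steps:
    - {"jaw":0.3,"tx":0.02,"ty":0,"tz":0,"turn":0}
    - {"jaw":0.3,"tx":0.04,"ty":0,"tz":0,"turn":0}
    - {"jaw":0.3,"tx":0.056,"ty":0,"tz":-0.017,"turn":0}
    - {"jaw":0.3,"tx":0.072,"ty":0,"tz":-0.034,"turn":0}
    - {"jaw":0.3,"tx":0.09,"ty":0,"tz":-0.048,"turn":0}
    - {"jaw":0.3,"tx":0.107,"ty":0,"tz":-0.062,"turn":0}
    - {"jaw":0.3,"tx":0.127,"ty":0,"tz":-0.074,"turn":0}
    - {"jaw":0.3,"tx":0.147,"ty":0,"tz":-0.086,"turn":0}
    - {"jaw":0.3,"tx":0.168,"ty":0,"tz":-0.094,"turn":0}
    - {"jaw":0.3,"tx":0.19,"ty":0,"tz":-0.102,"turn":0}
    - {"jaw":0.3,"tx":0.19,"ty":0,"tz":-0.102,"turn":0}

```text
t: 40.45
tool_pos: [0.6398, 0.1396, 0.0984]
orientation: [0.112, -3.138, 0.0]
force: [0.6, 0.7, 0.5]
opening: 0.0281
```

```bash
python3 - <<'E'
from h import *
go(s2w([.166,-.010,.068]),SW+np.pi/2)
print(w2s(robot.read_state()['tool_pos']))
snap('side','s20')
im=load('s20')['im']; cv2.imwrite('pics/s20c.png',cv2.resize(im[80:260,200:380],None,fx=4,fy=3.3,interpolation=cv2.INTER_CUBIC))
E
```

```text
tcp [0.6398 0.1396 0.0984] yd 1.642 tilt [ 0.0016 -0.    ] F [0.6 0.7 0.5] open 0.0281 t 40.45
  -> [0.6957 0.1443 0.068 ] tx -0.1870 ty 0.0023 tz 0.1012 turn -0.0007 (alt 0.9993) [q6 -1.51]
[ 0.10994554 -0.01056552  0.09844443]
```

View pics/s20c.png

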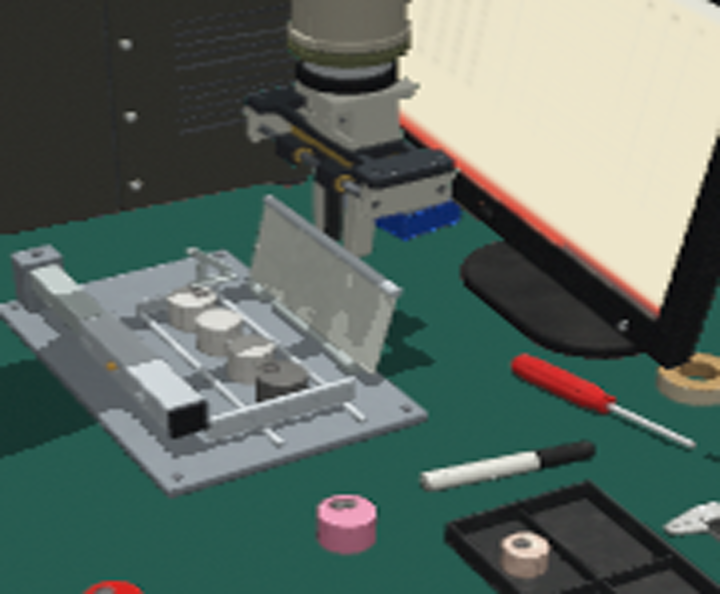

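>>> drive_tool:
  steps:
    - {"jaw":0.3,"tx":0.018,"ty":0,"tz":-0.008,"turn":0}
    - {"jaw":0.3,"tx":0.037,"ty":0,"tz":-0.015,"turn":0}
    - {"jaw":0.3,"tx":0.06,"ty":0,"tz":-0.02,"turn":0}
    - {"jaw":0.3,"tx":0.081,"ty":0,"tz":-0.024,"turn":0}
    - {"jaw":0.3,"tx":0.104,"ty":0,"tz":-0.024,"turn":0}
    - {"jaw":0.3,"tx":0.127,"ty":0,"tz":-0.024,"turn":0}
    - {"jaw":0.3,"tx":0.148,"ty":0,"tz":-0.021,"turn":0}
    - {"jaw":0.3,"tx":0.17,"ty":0,"tz":-0.018,"turn":0}
    - {"jaw":0.3,"tx":0.17,"ty":0,"tz":-0.018,"turn":0}

```text
t: 41.4
tool_pos: [0.5892, 0.136, 0.1038]
orientation: [0.112, -3.139, 0.0]
force: [-0.5, 1.1, 0.4]
opening: 0.028
```

```bash
cat > refl.py <<'E'
from h import *
def refl(n,xr=(-.03,.11)):
  P,m=cloud(n);S2=np.stack([*w2s([P[...,0],P[...,1],P[...,2]])],-1)
  hsv=cv2.cvtColor(load(n)['im'],cv2.COLOR_BGR2HSV)
  k=m&(S2[...,0]>xr[0])&(S2[...,0]<xr[1])&(S2[...,1]>-.10)&(S2[...,1]<-.055)&(S2[...,2]>.05)&(S2[...,2]<.125)
  q=S2[k]
  if len(q)<10: print(n,'few',len(q)); return
  c=q.mean(0); u,s,v=np.linalg.svd(q[:,[0,2]]-c[[0,2]]); d=v[0]; d=d*np.sign(d[1]); 
  r=q[:,[0,2]]-[.075,.022]; print(n,len(q),'pca',np.arctan2(d[1],-d[0]).round(3),'from hinge',np.median(np.arctan2(r[:,1],-r[:,0])).round(3),'edge r',np.percentile(np.hypot(*r.T),98).round(4),'zmax',np.percentile(q[:,2],99).round(4))
E
python3 - <<'E'
from refl import *
print(w2s(robot.read_state()['tool_pos']),robot.read_state()['force'])
snap('side','s21');snap('scene','c21')
im=load('s21')['im']; cv2.imwrite('pics/s21c.png',cv2.resize(im[80:260,200:380],None,fx=4,fy=3.3,interpolation=cv2.INTER_CUBIC))
refl('s21');refl('c21')
E
```

```text
[ 0.05923648 -0.01045011  0.10381607] [-0.46257255  1.05657878  0.44070921]
s21 84 pca 1.228 from hinge 1.204 edge r 0.0967 zmax 0.1132
c21 130 pca 1.218 from hinge 1.197 edge r 0.0967 zmax 0.1121
```

View pics/s21c.png

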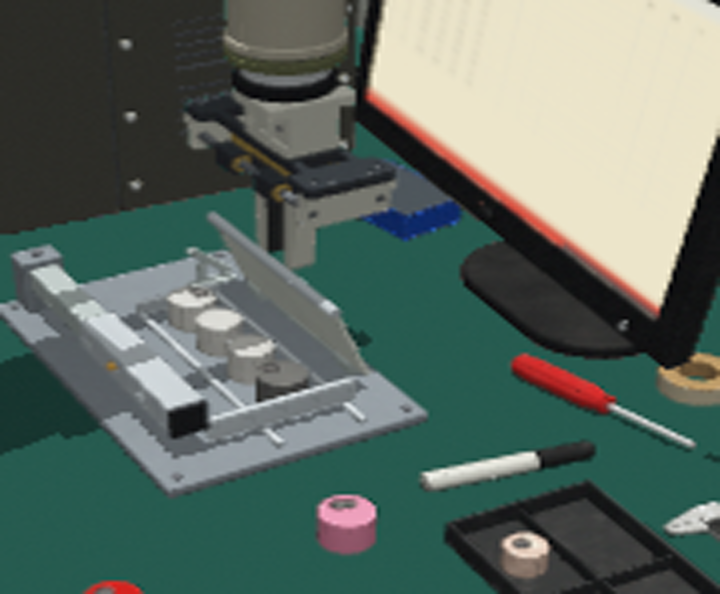

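>>> drive_tool:
  steps:
    - {"jaw":0.3,"tx":0.021,"ty":0,"tz":0.005,"turn":0}
    - {"jaw":0.3,"tx":0.042,"ty":0,"tz":0.012,"turn":0}
    - {"jaw":0.3,"tx":0.061,"ty":0,"tz":0.022,"turn":0}
    - {"jaw":0.3,"tx":0.08,"ty":0,"tz":0.034,"turn":0}
    - {"jaw":0.3,"tx":0.09,"ty":0,"tz":0.042,"turn":0}
    - {"jaw":0.3,"tx":0.099,"ty":0,"tz":0.049,"turn":0}
    - {"jaw":0.3,"tx":0.099,"ty":0,"tz":0.049,"turn":0}
    - {"jaw":0.3,"tx":0.099,"ty":0,"tz":0.049,"turn":0}

```text
t: 42.3
tool_pos: [0.5605, 0.1339, 0.0893]
orientation: [0.112, -3.139, -0.0]
force: [0.6, 0.1, 0.2]
opening: 0.0277
```

```bash
python3 - <<'E'
from refl import *
print(w2s(robot.read_state()['tool_pos']),robot.read_state()['force'])
snap('side','s22');snap('scene','c22')
refl('s22');refl('c22')
E
```

```text
[ 0.03040394 -0.01040221  0.08929228] [0.57518329 0.13735153 0.1858413 ]
s22 54 pca 0.776 from hinge 0.867 edge r 0.0966 zmax 0.0959
c22 69 pca 0.788 from hinge 0.857 edge r 0.0978 zmax 0.0957
```

>>> drive_tool:
  steps:
    - {"jaw":0.3,"tx":0.01,"ty":0,"tz":0.01,"turn":0}
    - {"jaw":0.3,"tx":0.02,"ty":0,"tz":0.018,"turn":0}
    - {"jaw":0.3,"tx":0.02,"ty":0,"tz":0.018,"turn":0}
    - {"jaw":0.3,"tx":0.02,"ty":0,"tz":0.018,"turn":0}
    - {"jaw":0.3,"tx":0.01,"ty":0,"tz":-0.02,"turn":0}
    - {"jaw":0.3,"tx":-0.02,"ty":0,"tz":-0.15,"turn":0}
    - {"jaw":0.3,"tx":-0.02,"ty":0,"tz":-0.3,"turn":0}
    - {"jaw":0.3,"tx":0.1,"ty":0,"tz":-0.4,"turn":0}
    - {"jaw":0.3,"tx":0.25,"ty":0,"tz":-0.5,"turn":0}
    - {"jaw":0.3,"tx":0.4,"ty":0,"tz":-0.55,"turn":0}
    - {"jaw":0.3,"tx":0.4,"ty":0,"tz":-0.55,"turn":0}

```text
t: 43.5
tool_pos: [0.4391, 0.1255, 0.2596]
orientation: [-0.113, 3.132, 0.002]
force: [1.2, 0.4, 0.8]
opening: 0.0279
```

```bash
python3 - <<'E'
from refl import *
print(w2s(robot.read_state()['tool_pos']),robot.read_state()['force'])
snap('side','s23');snap('scene','c23')
refl('s23');refl('c23')
im=load('s23')['im']; cv2.imwrite('pics/s23c.png',cv2.resize(im[110:310,180:380],None,fx=3.5,fy=2.95,interpolation=cv2.INTER_CUBIC))
# whole panel
for n in ('s23','c23'):
  P,m=cloud(n);S2=np.stack([*w2s([P[...,0],P[...,1],P[...,2]])],-1)
  q=S2[m&(S2[...,0]>-.03)&(S2[...,0]<.1)&(S2[...,1]>-.10)&(S2[...,1]<.075)&(S2[...,2]>.055)&(S2[...,2]<.12)]
  e=q[q[:,0]<.035]; b=q[(q[:,0]>.025)&(q[:,0]<.06)]
  print(n,len(q),'bar top z',np.percentile(e[:,2],[90,97]),'x min',np.percentile(q[:,0],2),'plane slope',np.arctan(-np.polyfit(b[:,0],b[:,2],1)[0]) if len(b)>10 else None)
  # fin
  q=S2[m&(S2[...,1]>.10)&(S2[...,1]<.125)&(S2[...,0]>.02)&(S2[...,0]<.09)&(S2[...,2]>.02)&(S2[...,2]<.07)]
  if len(q)>8: print('fin',len(q),np.polyfit(q[:,0],q[:,2],1))
E
```

```text
[-0.09125139 -0.00976257  0.25964353] [1.24140457 0.36045858 0.76173224]
s23 70 pca 0.703 from hinge 0.788 edge r 0.0972 zmax 0.0908
c23 92 pca 0.705 from hinge 0.783 edge r 0.0964 zmax 0.0897
s23 210 bar top z [0.08941336 0.09025529] x min 0.0038352691493418922 plane slope 0.7319224711730944
fin 20 [-0.59191501  0.07121124]
c23 293 bar top z [0.0883769 0.0896773] x min 0.003735829692493397 plane slope 0.7432412680271338
fin 31 [-0.49632213  0.06375922]
```

View pics/s23c.png

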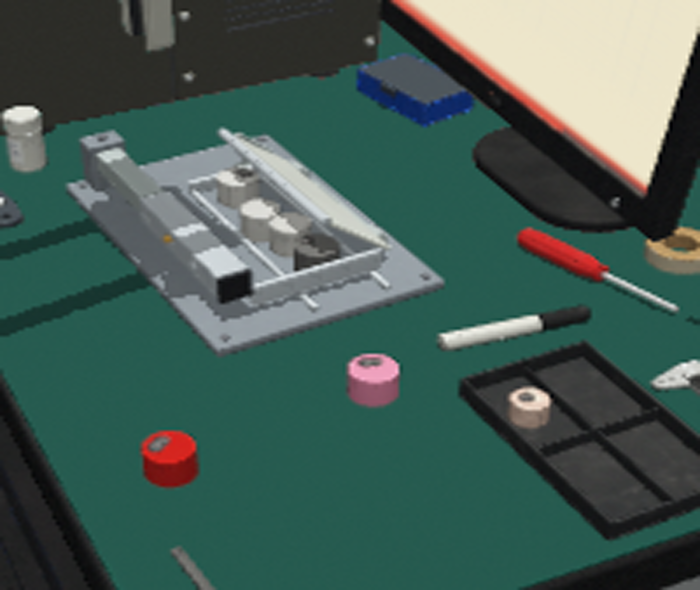

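```bash
python3 - <<'E'
from chk import *
n='s23'
for n in ('s23','c23'):
  P,m=cloud(n);S2=np.stack([*w2s([P[...,0],P[...,1],P[...,2]])],-1)
  q=S2[m&(S2[...,2]>.038)&(S2[...,2]<.049)&(S2[...,0]>-.045)&(S2[...,0]<-.02)&(S2[...,1]<-.05)&(S2[...,1]>-.19)]; print('gate',np.median(q[:,1]))
  q=S2[m&(S2[...,2]>.038)&(S2[...,2]<.05)&(abs(S2[...,0]-.005)<.02)&(S2[...,1]>-.117)&(S2[...,1]<.075)]
  for a,b in ((.028,.075),(-.02,.024),(-.066,-.024),(-.116,-.069)):
    w=q[(q[:,1]>a)&(q[:,1]<b)]; print(len(w),w.mean(0).round(4) if len(w) else '')
  q=P[m&(P[...,2]>.021)&(P[...,2]<.032)&(np.hypot(P[...,0]-.601,P[...,1]+.197)<.03)]; print('old',len(q),q.mean(0).round(4),np.percentile(q[:,2],90).round(4))
robot.close_job()
E
```

```text
gate -0.125876218206821
73 [0.0071 0.0501 0.0433]
41 [ 0.0003 -0.0081  0.045 ]
106 [ 0.005  -0.0465  0.0442]
99 [ 0.0075 -0.0941  0.0435]
old 90 [ 0.5986 -0.1983  0.0257] 0.028
gate -0.126326692354631
102 [0.0071 0.0505 0.0425]
55 [-0.0011 -0.0094  0.0447]
134 [ 0.0048 -0.0461  0.0439]
138 [ 0.0073 -0.0939  0.0432]
old 120 [ 0.5989 -0.1984  0.0253] 0.0275
the job is handed in; nothing more can be done
```

The photo stage is ready and the job is handed in, at about 44 s of the 210 s allowed.

- **Leftover disc:** it stands on the floor of the tray's front-left compartment. Its top measured about 27 mm above the bench; 25 mm was expected.
- **Bay:** I pressed the button and drew the sleeve until it locked. The gate moved about 46 mm. After that the sleeve did not give under a 13 N pull, and the button was visible standing out.
- **Sample discs:** all four stand upright in the bay, in a row at y of about +50, +2, −46 and −94 mm in the stage frame. The pink and red discs were left alone.
- **Reflector:** I pushed it forward from behind, and my estimates of its angle ran from 0.74 to 0.78 rad; 0.785 was wanted, with about 0.12 either way allowed.

Three readings were less clear-cut:
- **Reflector angle:** one line fit along a strip of the panel gave 0.70 rad. I trusted it less, because it mixes the edge bar with the panel. It is still within the limit.
- **Second disc:** in the last pictures the folded panel partly hid the disc at y of about +2 mm, so its final mean was biased. Its position was confirmed before the fold.
- **Marker, key and jar:** I checked these only by eye, and they look unmoved.

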